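# Snap the grinder insert into an upturned salt mill

## Task

The salt mill's grinder insert has been washed and has to go back. Set the insert, skirt down, in the open foot of the upturned mill and let go of it, then take the steel corer tube and with its end on the insert's collar press straight down until the insert snaps past the spring catches and sits fully home and level; do not push it in with the gripper itself, and never lean on it with more than 25 N, for the burr is ceramic. Finally stand the tube upright on the worktop again, and leave the other things where they are.

Things in the scene. Friction and masses are not known exactly. Their poses are not given: they have to be found in the camera images.
- mill: White-painted salt mill body, upside down, clamped in a low dark round stand (96 mm across) with an aluminium sleeve; it cannot move or tip. Its foot, now on top, is a round wall of 58 mm outside and 48 mm inside diameter, open upwards. Origin on its axis, 99 mm below the rim of the foot; z up. Its height in the clamp differs by up to 12 mm from day to day.
- mill_rim (a point): Centre of the open foot at the height of its rim (102 to 114 mm above the worktop). 18 mm below the rim is a flat ledge with a 37 mm wide bore in its middle for the insert's skirt. Three steel spring catches, 120 degrees apart and 8 mm below the rim, stand 2.5 mm into the path of the insert's flange. A red silicone seal lies at the bottom of the bore.
- insert_home (a point): On the mill's axis, 35 mm below the rim: where the insert's origin lies when it is fully home (flange on the ledge and under the catches, seal compressed, collar top level with the rim of the foot).
- grinder_insert: Round grinder insert, 44 mm across, 35 mm high, 60 g, standing upright on its skirt on the worktop. From below: white skirt (34 mm wide, to 17 mm height, chamfered foot), white flange bevelled below (44 mm wide, to 24.5 mm), steel collar (31 mm wide, to 35 mm; it can be held here from above). Origin at the centre of its underside, z up; yaw is of no matter. Not to be pushed home with the fingers.
- collar_top (a point): Centre of the insert's collar top, a flat ring round the sunk ceramic burr: where the tube presses. Laid in the foot, the flange rests on the catches, 9 to 11 mm above home. Pressing meets a first peak of 4 to 10 N as the flange spreads the catches, then little, then the seal over the last 3 mm; the catches close over the flange only at 13 to 18 N, on a hard stop. Over 25 N cracks the burr.
- corer_tube: Plain steel corer tube standing upright on the worktop, 30 mm in diameter (28 mm at the lower half), 82 mm high, 80 g. Origin at the centre of its lower end, z up. The lower end is flat and is the end to press with; hold it across its lower-middle part with a firm grip (20 N or more) so that it does not slide in the fingers.
- mill_head: Bystander: white knob-shaped head of the salt mill, 51 mm across, 52 mm high, standing behind the mill. Origin at the centre of its underside.
- pepper_mill: Bystander: tall dark wooden pepper mill, 58 mm across, 170 mm high, behind the mill. Origin at the centre of its underside.
- spice_jar: Bystander: glass spice jar with a red cap, 44 mm across, 107 mm high, behind and to the right. Origin at the centre of its underside.
- mise_bowl: Bystander: small steel bowl, 100 mm across, 42 mm high, behind and to the left. Origin at the centre of its underside.
- cutter: Bystander: small round steel ring cutter, 46 mm across, 30 mm high, behind and to the left. Origin at the centre of its underside.
There are look-alikes about, which are no part of the job. What is shaped like the corer_tube but pink is not meant.

How it is judged:
On the way, in this order (a step that is already met when the one before it is completed fails the run):
1. the insert stands skirt down in the mill's foot, let go, resting on the catches (horizontal distance between grinder_insert and insert_home below 0.004 m and z of grinder_insert in the frame of insert_home between 0.005 and 0.014 m and angle between grinder_insert's own z axis and vertical below 0.2 rad and contact force between the fingers and grinder_insert below 0.1 N), for 0.2 s.
2. the steel tube presses on the insert while it still stands on the catches (contact force between corer_tube and grinder_insert above 2 N and z of grinder_insert in the frame of insert_home between 0.0035 and 0.014 m), for 0.02 s.
At the end, for the whole second after the job is handed in: The grinder insert is fully home in the mill's foot (its origin within 1.5 mm of home in height and 3 mm sideways, tilted less than 0.06 rad) and at rest; the corer tube stands upright on the worktop (lower end within 6 mm of the top, tilted less than 0.1 rad), at rest (horizontal distance between grinder_insert and insert_home below 0.003 m and z of grinder_insert in the frame of insert_home between -0.003 and 0.0015 m and angle between grinder_insert's own z axis and vertical below 0.06 rad and linear speed of each of grinder_insert, corer_tube below 0.02 m/s and height (world z) of corer_tube between -0.006 and 0.006 m and angle between corer_tube's own z axis and vertical below 0.1 rad); the robot touches nothing.
It fails at once if the tube loads the ceramic insert with more than 25 N (contact force between corer_tube and grinder_insert above 25 N).
It fails at once if the gripper itself pushes the insert down past the catches (contact force between the fingers and grinder_insert above 0.5 N and horizontal distance between grinder_insert and insert_home below 0.004 m and z of grinder_insert in the frame of insert_home below 0.005 m).
It fails at once if a bystander is moved more than 30 mm (distance of any of mill_head, pepper_mill, spice_jar, mise_bowl, cutter from where it was at the start of the episode above 0.03 m).
It also fails if it takes over 51 s, if anything falls off the work surface, if the arm or the gripper's body presses on something with over 40 N, if the wrist force passes 120 N, or if a joint passes its speed limit or range.

## Robot

A 6-joint arm with a two-finger parallel gripper is mounted at the origin on a cart in front of the work surface, level with it; the furniture and walls round the work are solid. World frame = base frame: x ahead of the robot, y to its left, z up, the work surface at z = 0. Lengths are in m, angles in rad, forces in N, time in s.
With the tool pointing down it reaches from about 0.35 to 0.975 m from the base axis. Payload 7.1 kg.
Tool frame: the origin (TCP) lies on the centre line of the jaws, within the pads' length; the fingertips stand bot.tip_reach ahead of it and the grasp point (between the pads) is the TCP (bot.tip_reach is the distance from the TCP to the fingertips, in m); z points along the fingers, y is the direction in which the jaws open and shut (so a half turn about z gives the same grasp; the last joint's range is limited). The gripper opens to 88 mm and grips with 3 to 60 N. Pads are 20 mm wide; open, the fingers measure 115 mm over their backs; the gripper's body (75 mm by 178 mm) begins 61 mm behind the grasp point.
Start: joints at [-1.34, 0.423, 1.63, -0, 1.089, -0.019], TCP at [0.155, -0.606, 0.242] pointing down, gripper open.
Joint ranges: [-3, 3], [-0.9, 2.11], [0.09, 2.58], [-1.31, 4.45], [0.11, 2.69], [-2.54, 2.54]. Speed limits (rad/s): [2.39, 2.39, 3.01, 3.14, 3.14, 3.14].

## Interface

Orientations are given as a unit quaternion [x, y, z, w].
In Python, from plant import bot gives the robot as it stands.
- The arm moves only by the tool step_arm, never from a script. Its argument "increments" is a list that holds one entry, the list of rows, each a list of 7 numbers: the shift along the tool's x, y, z in cm, then the turn, a rotation vector about the tool's x, y, z in degrees, then the closure, from -1 (fully open) to 1 (shut). In form: [[[x, y, z, rx, ry, rz, hand], ...]]. A call has 1 to 12 rows; each row is the pose to reach, as a shift and turn from the pose commanded when the call began, along the tool's axes at that moment; what a row does not reach only later rows make up. A row lasts 1/8 s, in which the tool goes at most 62.5 mm and 10.7 degrees, less where a joint would pass 70% of its speed; a pose out of reach is approached as far as the arm can. A call with a gripper value outside its range is refused whole. The fingers move at their own pace and stop on an object; "grip_force" is the grip in N (left out, the last holds). Time passes only in rows, so rows that repeat a pose let the fingers close. It gives the time, the measured TCP pose, the force and the opening at its end, in the units of the state.
- bot.get_state(): the state, without advancing time (a new reading comes with each control period).
- bot.get_image(name): name is "scene" or "top" or "wrist"; returns the picture (480x640x3 uint8, blue, green, red); there is no depth.
- bot.calibration(name): a dict with "fx", "fy", "cx", "cy" (pixels), "rvec" (rotation vector, rad) and "tvec" (3), from world to camera coordinates, as OpenCV has them. Camera axes: x right, y down, z forward; pixel columns grow to the right and rows downward; lengths in m; the calibration is good to about 2 mm. The wrist camera is an equidistant fisheye: a pixel r from the principal point sees the ray r / f radians off the axis. A picture is of the moment at which its call begins: read the wrist's pose just before it. calibration takes no time and is no camera call; for the wrist camera it gives the pose at the moment of the call.
- bot.close_job(): hands the job in, once; it reports no verdict.
Trained networks look in the newest picture that a camera, given by its name, has taken for a name from the list of things; names that differ only in an ending like _2 or _b are one class to them, and where a whole thing is asked for, a point or a joint stands for the part that bears it (a point fixed in the world has none). Each returns a list of dicts, best first, with "conf" (0 to 1); they miss things now and then, are a little off and sometimes report something else, mostly with a low value. They report only what shows in the picture. A call takes as long as a camera call. They do not tell look-alikes from the thing itself.
- bot.cut_out(camera, thing): "pixels" (480x640 bool, what is visible of it) and "extent" ([left, top, width, height] in pixels, round what is visible of it).
The state is a dict: "clock": time; "qpos": joint angles; "dq": joint speeds; "tau": joint torques, N m; "tool_pos": TCP position; "eef_rot": TCP orientation; "contact_force": force on the tool from outside, world axes, zero at the start; "ft_torque": the same for the moment, N m; "finger_gap": finger opening in m.
Only numpy, scipy, OpenCV 4.12 (cv2) and the standard library are available. Lean on these libraries where they do the work, as an engineer would, in place of code of your own. Each camera call takes 0.05 s, during which the arm holds its last target.

## Working session

There is one attempt and no reset: what is moved stays moved. The work goes in short steps, Python scripts to look and compute and a tool call to move; the robot and the scene stay as the last step left them, time stands still between calls to the robot, and variables do not carry over. Pictures are saved under pics/ and viewed, and the job is handed in when it is done.

Besides the shell and the picture viewer there is one more tool, called after "Call:" as name(argument=value, ...), one argument or row to a line, values as JSON. step_arm: Moves the arm, as the interface text tells. Its arguments: {"type":"object","properties":{"increments":{"type":"array"},"grip_force":{"type":"number"}},"required":["increments"]}

```bash
ls; mkdir -p pics; python3 - <<'E'
from plant import bot
import cv2
print(bot.get_state()); print(bot.tip_reach)
for n in ("scene","top","wrist"):
    cv2.imwrite(f"pics/{n}0.png",bot.get_image(n)); print(n,bot.calibration(n))
E
```

```text
pics
{'clock': 0.0, 'qpos': array([-1.33994556e+00,  4.23852717e-01,  1.63069764e+00,  2.42702053e-05,
        1.08861678e+00, -1.90065801e-02]), 'dq': array([-0.00070399, -0.00016376, -0.00088003,  0.00165132,  0.00166838,
        0.00045702]), 'tau': array([-2.65790390e-03, -5.44635057e+01, -2.73667020e+01,  6.40869001e-02,
        2.27375800e-02, -1.06254558e-04]), 'tool_pos': array([ 0.15444439, -0.60505921,  0.24089127]), 'eef_rot': array([ 9.92206952e-01,  1.24598331e-01, -7.25435007e-05, -7.83965088e-04]), 'contact_force': array([-0.62773143,  0.01372316,  0.30450676]), 'ft_torque': array([-0.02202019, -0.03191716, -0.02834296]), 'finger_gap': 0.0879048598712495}
0.019
scene {'fx': 550.6322578147791, 'fy': 550.6322578147791, 'cx': 312.6172730794148, 'cy': 241.44584218255181, 'rvec': array([ 0.93407078, -2.3011993 ,  1.24311548]), 'tvec': array([0.40418266, 0.3076593 , 0.93940885])}
top {'fx': 515.9249251415367, 'fy': 515.9249251415367, 'cx': 327.75424805468225, 'cy': 244.07793373000592, 'rvec': array([ 2.14992575, -2.0549323 ,  0.23115259]), 'tvec': array([-0.00588825,  0.56088812,  0.91095955])}
wrist {'fx': 371.64829954431775, 'fy': 371.64829954431775, 'cx': 314.36460034827667, 'cy': 237.6116971103566, 'rvec': array([-2.2968787 ,  1.78212798,  0.2580051 ]), 'tvec': array([-0.62380784, -0.03449749,  0.39148655])}
```

View pics/scene0.png

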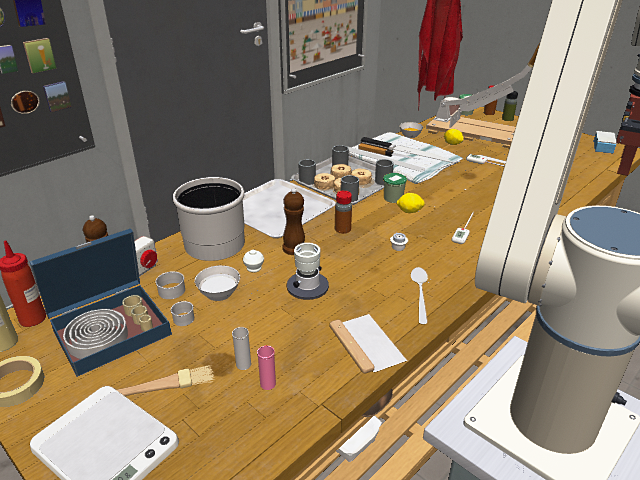

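View pics/top0.png

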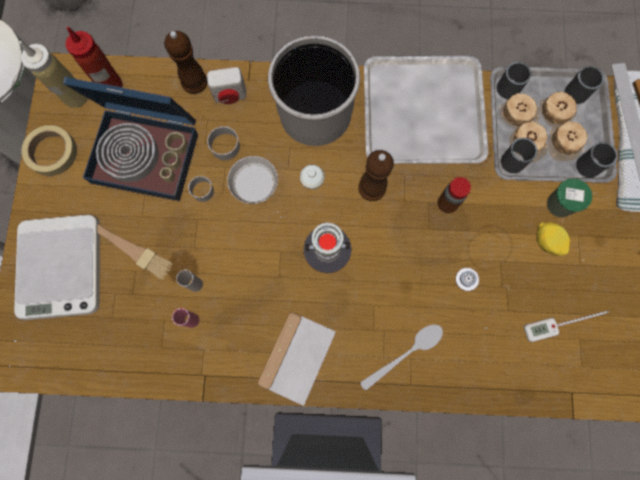

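View pics/wrist0.png

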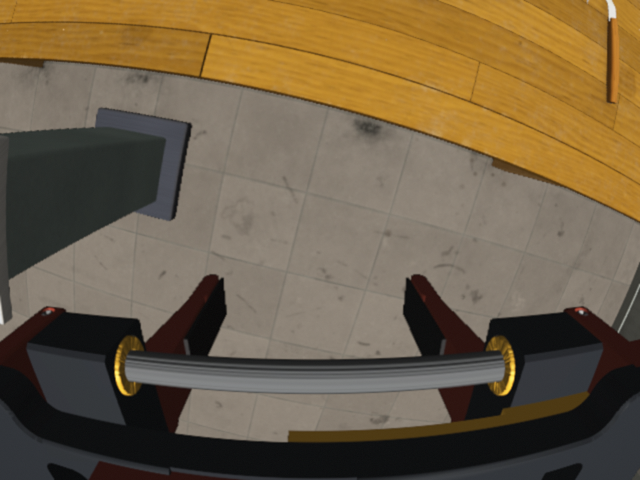

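The top view shows the open mill at (327,242), the insert at (467,279) and the steel tube at (188,280). The pink look-alike is at (185,318). Next I measure these by fitting surface-of-revolution models to the network extents.

```bash
cat > h.py <<'E'
from plant import bot
import numpy as np, cv2
from scipy.optimize import least_squares
from scipy.spatial.transform import Rotation as R
PROF={ # (r,z)
'grinder_insert':[(.0165,0),(.017,.002),(.017,.017),(.022,.020),(.022,.0245),(.0155,.0245),(.0155,.035)],
'corer_tube':[(.014,0),(.014,.041),(.015,.041),(.015,.082)],
'rim':[(.029,0)],}
def ring(prof,n=72):
    t=np.linspace(0,2*np.pi,n,endpoint=False)
    return np.concatenate([np.c_[r*np.cos(t),r*np.sin(t),np.full(n,z)] for r,z in prof])
def proj(c,P,fish=False):
    Rm=cv2.Rodrigues(np.array(c['rvec']))[0]; q=P@Rm.T+np.array(c['tvec'])
    if fish:
        rho=np.hypot(q[:,0],q[:,1]); th=np.arctan2(rho,q[:,2]); s=th/np.maximum(rho,1e-9)
        return np.c_[c['cx']+c['fx']*s*q[:,0],c['cy']+c['fy']*s*q[:,1]]
    return np.c_[c['cx']+c['fx']*q[:,0]/q[:,2],c['cy']+c['fy']*q[:,1]/q[:,2]]
def ext(c,P,fish=False):
    u=proj(c,P,fish); return np.r_[u.min(0),u.max(0)]
def ray(c,uv,fish=False):
    Rm=cv2.Rodrigues(np.array(c['rvec']))[0]; d=np.array([(uv[0]-c['cx'])/c['fx'],(uv[1]-c['cy'])/c['fy'],1.])
    if fish:
        th=np.hypot(d[0],d[1]); d=np.r_[d[:2]/max(th,1e-9)*np.sin(th),np.cos(th)]
    return -Rm.T@np.array(c['tvec']),Rm.T@d
def onz(c,uv,z,fish=False):
    o,d=ray(c,uv,fish); return (o+d*(z-o[2])/d[2])[:2]
def fit(prof,z,obs,x0):
    # obs list of (cal,fish,[l,t,r,b])
    M=ring(prof)
    f=lambda p:np.concatenate([ext(c,M+[p[0],p[1],z],fi)-e for c,fi,e in obs])
    s=least_squares(f,x0,loss='soft_l1'); return s.x,f(s.x).round(1)
E
python3 - <<'E'
from h import *
for n in('scene','top'): bot.get_image(n)
C={n:bot.calibration(n) for n in('scene','top')}
for th in ('grinder_insert','corer_tube','mill'):
    o={}
    for n in C:
        for d in bot.cut_out(n,th)[:3]:
            l,t,w,h=d['extent'];print(th,n,round(d['conf'],2),d['extent'],onz(C[n],(l+w/2,t+h/2),.03).round(3))
            o.setdefault(n,[]).append([l-.5,t-.5,l+w-.5,t+h-.5])
    if th in PROF:
        for n in o:
            for e in o[n]:
                print(n,fit(PROF[th],0,[(C[n],False,np.array(e))],onz(C[n],(e[0]/2+e[2]/2,e[1]/2+e[3]/2),.03)))
print(bot.get_state()['clock'])
E
```

```text
grinder_insert scene 0.47 [391.5, 229.4, 15.3, 23.4] [ 0.499 -0.239]
grinder_insert top 0.87 [457.6, 268.9, 22.7, 22.4] [ 0.509 -0.255]
scene (array([ 0.51274071, -0.25542591]), array([-1.3,  2.5,  1.3, -2.3]))
top (array([ 0.51159367, -0.2556942 ]), array([-0.3, -0.2,  0.3,  0.2]))
corer_tube scene 0.8 [257.7, 347.8, 19.9, 39.7] [0.416 0.27 ]
corer_tube scene 0.75 [232.5, 323.9, 19.7, 46.9] [0.49  0.268]
corer_tube top 0.74 [174.0, 310.9, 24.7, 15.3] [0.412 0.28 ]
scene (array([0.40880801, 0.27566013]), array([ 0.7, -2.6, -0.8,  2. ]))
scene (array([0.48019437, 0.27545214]), array([ 0.5,  2.4, -0.5, -1.6]))
top (array([0.41033232, 0.27604122]), array([-1.1, -1.7,  1.4,  2.2]))
mill scene 0.94 [294.5, 243.3, 25.3, 32.2] [ 0.607 -0.025]
mill scene 0.68 [389.5, 231.8, 18.3, 17.6] [ 0.501 -0.24 ]
mill top 0.77 [311.6, 222.2, 34.8, 34.5] [0.577 0.018]
0.55
```

```bash
python3 - <<'E'
import cv2
a=cv2.imread('pics/scene0.png')[215:305,250:420]; b=cv2.imread('pics/top0.png')[210:330,160:500]
cv2.imwrite('pics/a.png',cv2.resize(a,None,fx=4.5,fy=4.5)); cv2.imwrite('pics/b.png',cv2.resize(b,None,fx=2.3,fy=2.3))
E
```

```text
(no output)
```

View pics/a.png

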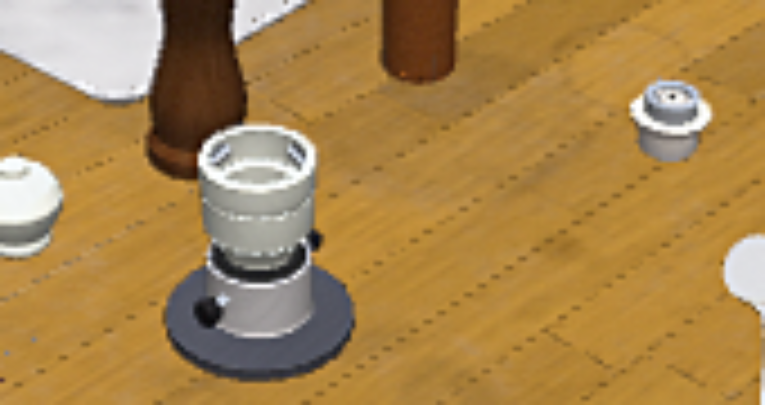

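View pics/b.png

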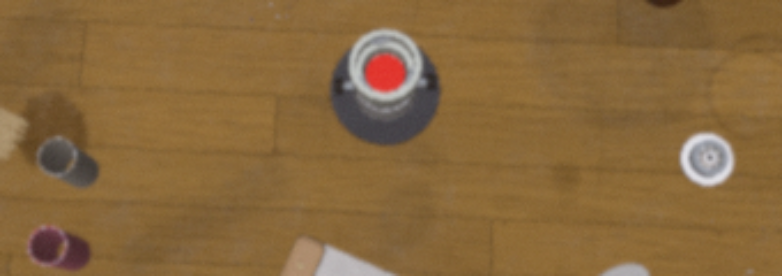

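```bash
python3 - <<'E'
from h import *
C={n:bot.calibration(n) for n in('scene','top')}
M=ring(PROF['rim'])
obs=[('scene',np.array([294,242.8,320.2,257.9])),('top',np.array([311.6,222.2,343.7,254]))]
f=lambda p:np.concatenate([ext(C[n],M+p)-e for n,e in obs])
s=least_squares(f,[.57,.01,.108]);print(s.x,s.fun.round(1))
E
```

```text
[0.56323474 0.01951745 0.09870528] [-0.5  0.  -0.2 -0.2  0.3  0.7  0.1 -0.1]
```

```bash
cat >> h.py <<'E'
def go(x,y,z,yaw=None):
    s=bot.get_state(); p=s['tool_pos']; r=R.from_quat(s['eef_rot'])
    d=r.inv().apply(np.array([x,y,z])-p)*100
    print('shift cm',d.round(2)); 
    if yaw is not None:
        t=R.from_euler('z',yaw)*R.from_quat([1,0,0,0]); print('rotvec deg',np.degrees((r.inv()*t).as_rotvec()).round(1))
    print('yaw',np.arctan2(*r.as_matrix()[1::-1,0]))
E
python3 -c "
from h import *
go(.512,-.2555,.16); go(.512,-.2555,.10); C=bot.calibration('top')
print(onz(C,(447,208),0.01),onz(C,(372,195),.01))"
```

```text
shift cm [ 43.29 -25.08   8.17]
yaw 0.24978481122265303
shift cm [ 43.29 -25.08  14.17]
yaw 0.24978481122265303
[ 0.65813049 -0.21786587] [ 0.67875931 -0.06548437]
```

Call:
step_arm(
  increments=[
    [[43.3,-25.1,6,0,0,0,-1],[43.3,-25.1,6,0,0,0,-1],[43.3,-25.1,6,0,0,0,-1],[43.3,-25.1,6,0,0,0,-1],[43.3,-25.1,6,0,0,0,-1],[43.3,-25.1,6,0,0,0,-1],[43.3,-25.1,6,0,0,0,-1],[43.3,-25.1,6,0,0,0,-1],[43.3,-25.1,12,0,0,0,-1],[43.3,-25.1,12,0,0,0,-1],[43.3,-25.1,12,0,0,0,-1],[43.3,-25.1,12,0,0,0,-1]],
  ],
)

```text
clock: 2.05
tool_pos: [0.5127, -0.2567, 0.1239]
eef_rot: [0.992, 0.124, 0.001, 0.001]
contact_force: [0.3, -0.1, 0.4]
finger_gap: 0.0876
```

```bash
cat > look.py <<'E'
import sys
from h import *
th,z,tag=sys.argv[1],float(sys.argv[2]),sys.argv[3]
c=bot.calibration('wrist'); s=bot.get_state(); im=bot.get_image('wrist'); print(s['clock'],s['tool_pos'].round(4),s['contact_force'].round(2),s['finger_gap'])
cv2.imwrite(f'pics/raw_{tag}.png',im)
for d in bot.cut_out('wrist',th)[:2]:
    l,t,w,h=d['extent']; e=np.array([l-.5,t-.5,l+w-.5,t+h-.5]); print(d['conf'],e.round(1))
    cv2.rectangle(im,(int(l),int(t)),(int(l+w),int(t+h)),(0,255,0),1)
    if th in PROF:
        x,r=fit(PROF[th],z,[(c,True,e)],onz(c,(e[0]/2+e[2]/2,e[1]/2+e[3]/2),z+.03,True)); print('fit',x.round(4),r)
        for u in proj(c,ring(PROF[th])+[x[0],x[1],z],True): cv2.circle(im,tuple(int(k) for k in u.round()),0,(0,0,255),-1)
        go(x[0],x[1],float(sys.argv[4]))
cv2.imwrite(f'pics/{tag}.png',im)
E
python3 look.py grinder_insert 0 w1 .045
```

```text
2.05 [ 0.5127 -0.2567  0.1239] [ 0.27 -0.09  0.39] 0.08762818982887922
0.74 [278.1 214.  338.8 278.2]
fit [ 0.5113 -0.2528] [-1.7  0.8  1.7 -0.8]
shift cm [-0.05 -0.41  7.86]
yaw 0.2484899714651785
```

View pics/w1.png

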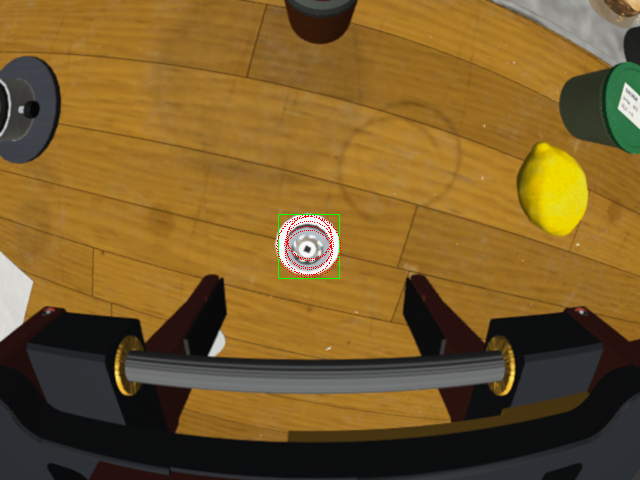

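Call:
step_arm(
  increments=[
    [[-0.1,-0.3,4,0,0,0,-1],[-0.1,-0.3,4,0,0,0,-1],[-0.1,-0.3,4,0,0,0,-1]],
  ],
)

```text
clock: 2.52
tool_pos: [0.5108, -0.2532, 0.0829]
eef_rot: [0.992, 0.124, 0.0, 0.0]
contact_force: [-0.2, 0.1, -0.7]
finger_gap: 0.0876
```

```bash
python3 look.py grinder_insert 0 w2 .045
```

```text
2.525 [ 0.5108 -0.2532  0.0829] [-0.16  0.14 -0.69] 0.08759621438080752
0.7 [275.9 228.9 350.1 300.6]
fit [ 0.5112 -0.252 ] [-0.8 -0.5  0.8  0.7]
shift cm [ 0.03 -0.13  3.82]
yaw 0.24954964291354215
```

View pics/w2.png

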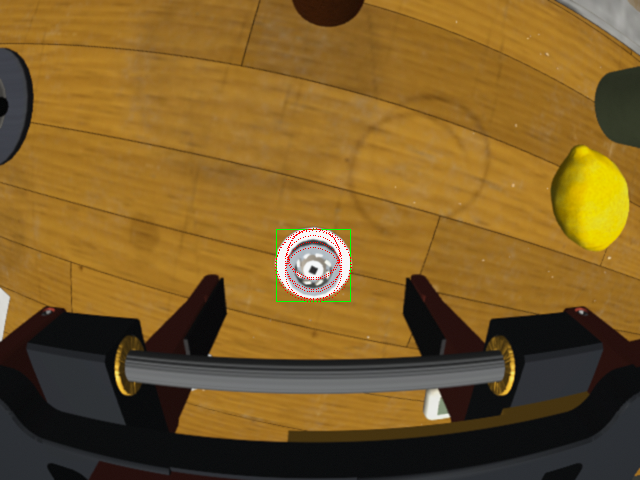

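```bash
python3 - <<'E'
from h import *
a=cv2.imread('pics/w2.png')[215:315,260:365];b=cv2.imread('pics/raw_w2.png')[215:315,260:365]
cv2.imwrite('pics/z2.png',cv2.resize(np.hstack([a,b]),None,fx=3.7,fy=3.7,interpolation=cv2.INTER_NEAREST))
c=bot.calibration('wrist');Rm=cv2.Rodrigues(c['rvec'])[0];print(-Rm.T@c['tvec'],Rm[2]);s=bot.get_state();print(proj(c,np.array([[.511,-.2525,.0],[.511,-.2525,.035],s['tool_pos'],s['tool_pos']-[0,0,.019]]),True))
E
```

```text
[ 0.58580299 -0.23393832  0.22617836] [-0.27021877 -0.06948268 -0.96028848]
[[313.37181682 254.57595057]
 [313.234049   274.93968498]
 [314.84485284 316.24506736]
 [314.7844557  297.56314759]]
```

View pics/z2.png

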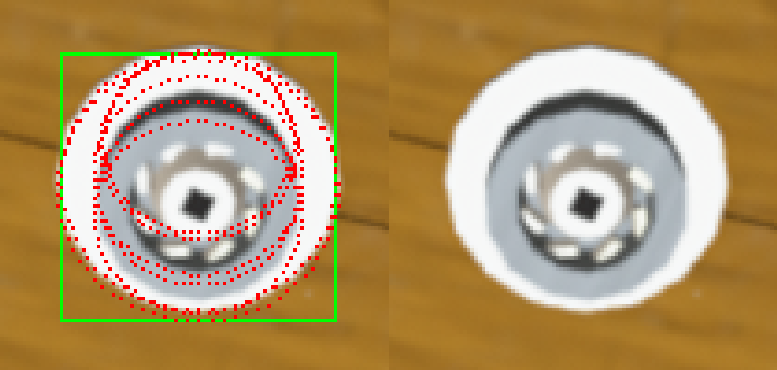

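Call:
step_arm(
  increments=[
    [[0,-0.1,3.7,0,0,0,-1],[0,-0.1,3.7,0,0,0,-1],[0,-0.1,3.7,0,0,0,0.5],[0,-0.1,3.7,0,0,0,1],[0,-0.1,3.7,0,0,0,1],[0,-0.1,3.7,0,0,0,1],[0,-0.1,3.7,0,0,0,1],[0,-0.1,3.7,0,0,0,1]],
  ],
  grip_force=15,
)

```text
clock: 3.62
tool_pos: [0.5101, -0.2517, 0.0447]
eef_rot: [0.992, 0.125, 0.0, 0.0]
contact_force: [1.0, -0.5, 0.3]
finger_gap: 0.0314
```

```bash
python3 look.py grinder_insert 0 w3 .046
```

```text
3.625 [ 0.5101 -0.2517  0.0447] [ 1.04 -0.54  0.26] 0.031443723948944
0.84 [275.5 246.2 356.7 333.8]
fit [ 0.5113 -0.2522] [-4.5  0.4  5.1 -0.3]
shift cm [ 0.1   0.07 -0.13]
yaw 0.24980918216516373
```

View pics/w3.png

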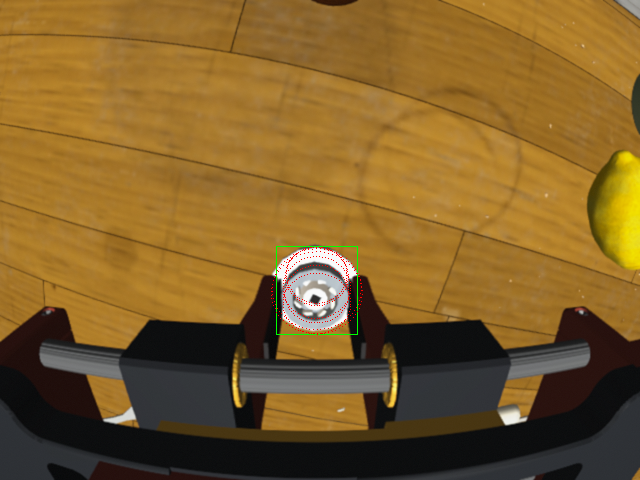

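```bash
python3 -c "
from h import *
go(.49,.001,.22)"
```

```text
shift cm [  4.3  -24.99 -17.53]
yaw 0.24980918216516373
```

Call:
step_arm(
  increments=[
    [[0,0,-6,0,0,0,1],[0,0,-12,0,0,0,1],[0,0,-17.5,0,0,0,1],[4.3,-25,-17.5,0,0,0,1],[4.3,-25,-17.5,0,0,0,1],[4.3,-25,-17.5,0,0,0,1],[4.3,-25,-17.5,0,0,0,1],[4.3,-25,-17.5,0,0,0,1],[4.3,-25,-17.5,0,0,0,1]],
  ],
)

```text
clock: 4.85
tool_pos: [0.4899, 0.0012, 0.2197]
eef_rot: [0.992, 0.125, -0.0, 0.0]
contact_force: [-0.1, -0.7, -0.7]
finger_gap: 0.0302
```

```bash
python3 look.py mill 0 w4 .2
```

```text
4.85 [0.4899 0.0012 0.2197] [-0.14 -0.73 -0.71] 0.03019300767731161
0.63 [268.8  91.1 351.8 173. ]
```

View pics/w4.png

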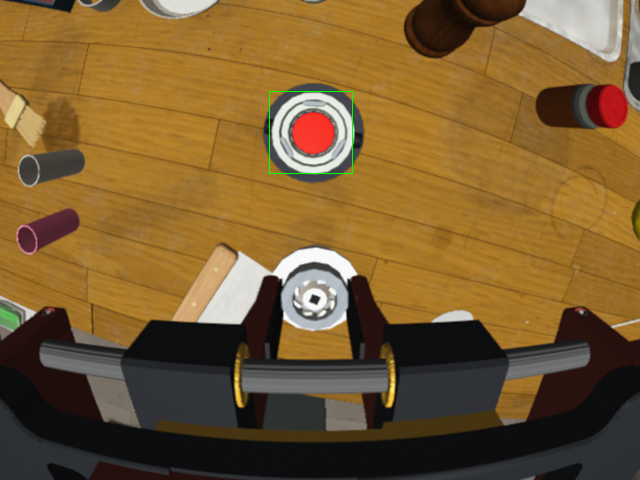

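```bash
python3 - <<'E'
import cv2,numpy as np
a=cv2.imread('pics/raw_w4.png')
A=cv2.resize(a[75:190,255:375],None,fx=5,fy=5,interpolation=cv2.INTER_NEAREST)
cv2.imwrite('pics/z4a.png',A)
cv2.imwrite('pics/z4b.png',cv2.resize(a[235:345,255:375],None,fx=5,fy=5,interpolation=cv2.INTER_NEAREST))
E
```

```text
(no output)
```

View pics/z4a.png

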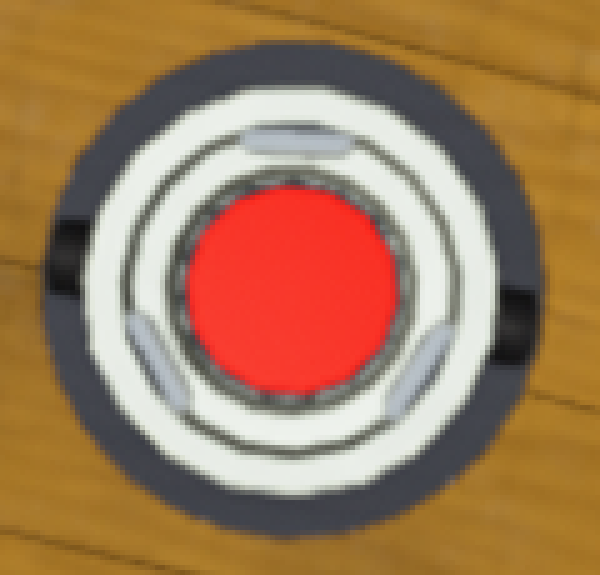

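View pics/z4b.png

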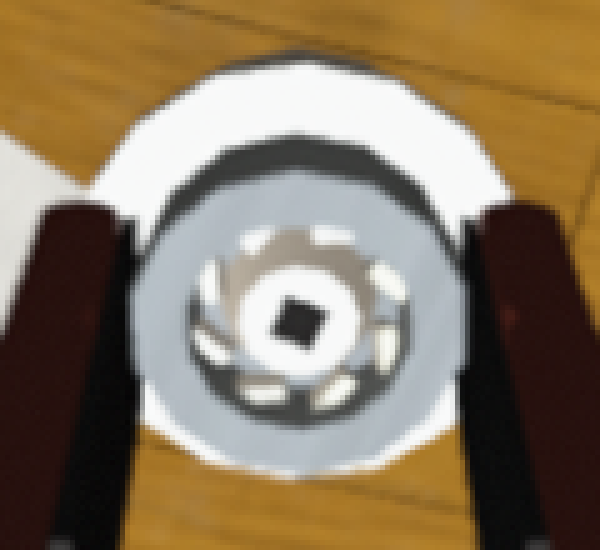

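```bash
python3 - <<'E'
from h import *
c=bot.calibration('wrist'); s=bot.get_state(); T=s['tool_pos']
def f3(r,e,x0):
    M=ring([(r,0)],180); return least_squares(lambda p:ext(c,M+p,True)-e,x0)
for r,e in((.029,[271.5,91.7,354.1,173.5]),(.0185,None),(.0155,[280.5,268.1,348.1,330.1])):
    if e is None: continue
    q=f3(r,np.array(e),[.55,.01,.11] if r==.029 else T-[0,0,.01]); print(r,q.x.round(4),q.fun.round(2),(q.x-T).round(4))
M=ring([(.0155,0)],180)
q=least_squares(lambda p:(ext(c,M+[p[0],p[1],T[2]-.0097],True)-[280.5,268.1,348.1,330.1]),T[:2]);print(q.x,q.fun.round(2),q.x-T[:2])
for z in (.1,.102,.104,.106,.108):
    M=ring([(.029,0)],180)
    q=least_squares(lambda p:(ext(c,M+[p[0],p[1],z],True)-[271.5,91.7,354.1,173.5]),T[:2]);print(z,q.x.round(4),q.fun.round(2))
E
```

```text
0.029 [0.5642 0.0205 0.0996] [-0.07  0.07  0.07 -0.07] [ 0.0741  0.0204 -0.12  ]
0.0155 [0.4932 0.0012 0.2105] [-0.35  0.38  0.35 -0.41] [ 0.0031  0.0011 -0.0091]
[0.49297713 0.00108801] [-0.23  0.47  0.23 -0.54] [0.00288374 0.00099292]
0.1 [0.5642 0.0205] [-0.14  0.01  0.14 -0.  ]
0.102 [0.5642 0.0204] [-0.46 -0.3   0.46  0.31]
0.104 [0.5642 0.0204] [-0.78 -0.61  0.78  0.63]
0.106 [0.5642 0.0204] [-1.1  -0.93  1.1   0.96]
0.108 [0.5642 0.0204] [-1.43 -1.25  1.43  1.29]
```

```bash
python3 -c "
from h import *
go(.5612,.0203,.157)"
```

```text
shift cm [ 7.39 -0.21  6.26]
yaw 0.24866192849372218
```

Call:
step_arm(
  increments=[
    [[7.4,-0.2,0,0,0,0,1],[7.4,-0.2,0,0,0,0,1],[7.4,-0.2,6.2,0,0,0,1],[7.4,-0.2,6.2,0,0,0,1],[7.4,-0.2,6.2,0,0,0,1]],
  ],
)

```text
clock: 5.58
tool_pos: [0.5614, 0.0205, 0.1587]
eef_rot: [0.992, 0.124, 0.0, 0.0]
contact_force: [-0.4, -0.1, -0.2]
finger_gap: 0.0303
```

```bash
python3 - <<'E'
from h import *
s=bot.get_state();print(s['clock'],s['tool_pos'])
for n in('wrist','scene','top'):
    a=bot.get_image(n); cv2.imwrite(f'pics/raw5_{n}.png',a)
w=cv2.imread('pics/raw5_wrist.png')[180:360,220:410]; sc=cv2.imread('pics/raw5_scene.png')[200:310,260:350]
cv2.imwrite('pics/z5.png',np.hstack([cv2.resize(w,(440,440)),cv2.resize(sc,(360,440))]))
E
```

```text
5.575 [0.56135111 0.02053125 0.15871553]
```

View pics/z5.png

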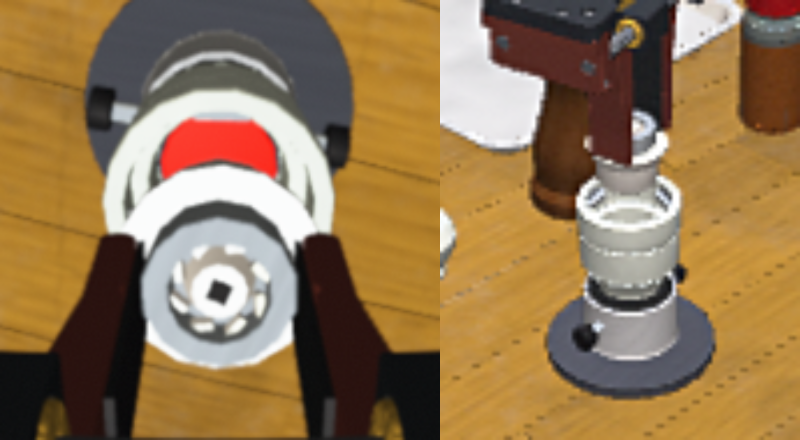

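```bash
python3 - <<'E'
from h import *
w=cv2.imread('pics/raw5_wrist.png')[205:340,250:380]; sc=cv2.imread('pics/raw5_scene.png')[225:275,290:350]
cv2.imwrite('pics/z5a.png',cv2.resize(w,None,fx=4.4,fy=4.4,interpolation=cv2.INTER_CUBIC))
cv2.imwrite('pics/z5b.png',cv2.resize(sc,None,fx=12,fy=12,interpolation=cv2.INTER_CUBIC))
E
```

```text
(no output)
```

View pics/z5a.png

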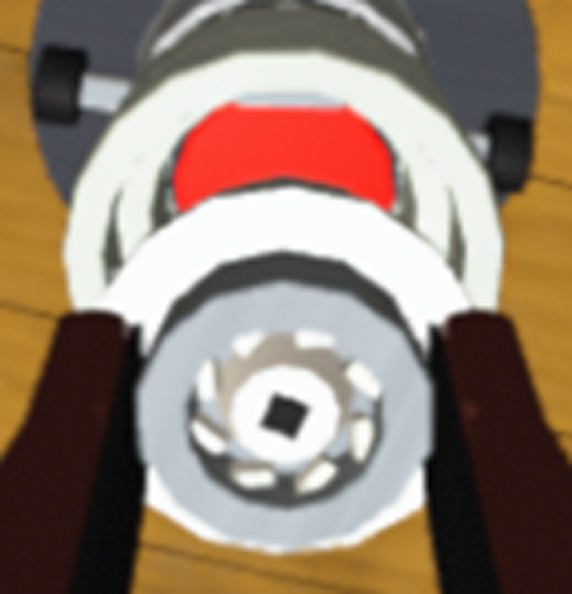

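View pics/z5b.png

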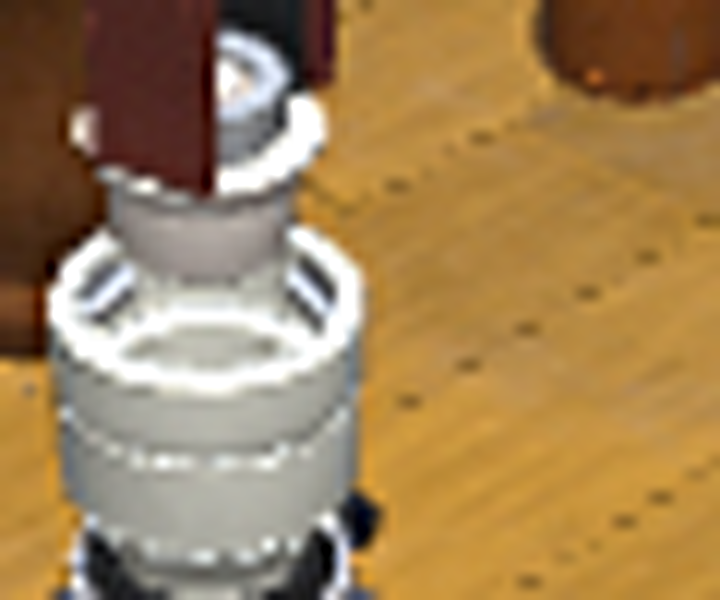

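```bash
python3 - <<'E'
from h import *
c=bot.calibration('wrist'); T=bot.get_state()['tool_pos']
M=ring([(.029,0)],180)
for z in(.100,.102,.104):
    q=least_squares(lambda p:(ext(c,M+[p[0],p[1],z],True)-[264.3,216.3,363.6,0])[:3],T[:2]);print('rim',z,q.x.round(4),q.fun.round(2))
N=ring([(.0155,0)],180)
q=least_squares(lambda p:(ext(c,N+[p[0],p[1],T[2]-.0097],True)-[280.6,268.8,348.1,329.7]),T[:2]);print('collar',q.x.round(4),q.fun.round(2),T)
k=bot.calibration('scene')
F=ring([(.022,0)],180)
for x in(.56,.564,.568):
  r=least_squares(lambda p:(ext(k,M+[x,p[0],.102])-[0,0,0,0])[[0,2]]-[290+48/12-.5,290+366/12-.5],[.02])
  g=least_squares(lambda p:(ext(k,F+[x,p[0],T[2]-.0447+.0225])-[0,0,0,0])[[0,2]]-[290+72/12-.5,290+326/12-.5],[.02])
  print(x,r.x,r.fun,g.x,g.fun)
E
```

```text
rim 0.1 [0.5638 0.022 ] [ 0.07 -0.01 -0.07]
rim 0.102 [0.5642 0.0221] [-0.39  0.03  0.39]
rim 0.104 [0.5646 0.0222] [-0.87  0.07  0.87]
collar [0.5651 0.022 ] [-0.27 -0.06  0.27  0.1 ] [0.56228014 0.02106748 0.15987537]
0.56 [0.02264426] [-0.07480362  0.07796717] [0.0241908] [ 0.29427476 -0.30382303]
0.564 [0.01862258] [-0.02328069  0.02426129] [0.02017588] [ 0.33490465 -0.34572689]
0.568 [0.01460086] [ 0.02784568 -0.02901386] [0.01616095] [ 0.37521507 -0.38729068]
```

Call:
step_arm(
  increments=[
    [[-0.1,0,0,0,0,0,1],[-0.1,0,1,0,0,0,1],[-0.1,0,1.8,0,0,0,1],[-0.1,0,2.2,0,0,0,1],[-0.1,0,2.6,0,0,0,1],[-0.1,0,2.6,0,0,0,1]],
  ],
)

```text
clock: 6.48
tool_pos: [0.56, 0.0212, 0.1312]
eef_rot: [0.992, 0.125, -0.0, -0.0]
contact_force: [0.8, -1.1, -0.9]
finger_gap: 0.0304
```

Call:
step_arm(
  increments=[
    [[0,0,0.2,0,0,0,1],[0,0,0.4,0,0,0,1],[0,0,0.6,0,0,0,1],[0,0,0.6,0,0,0,1]],
  ],
)

```text
clock: 6.98
tool_pos: [0.5601, 0.0212, 0.1255]
eef_rot: [0.992, 0.125, -0.0, -0.0]
contact_force: [-0.2, -0.4, -1.7]
finger_gap: 0.0305
```

```bash
python3 - <<'E'
from h import *
s=bot.get_state();print(s['clock'],s['tool_pos'],s['contact_force'])
for n in('wrist','scene'):
    a=bot.get_image(n); cv2.imwrite(f'pics/raw6_{n}.png',a)
w=cv2.imread('pics/raw6_wrist.png')[180:360,220:410]; sc=cv2.imread('pics/raw6_scene.png')[215:270,285:330]
cv2.imwrite('pics/z6.png',np.hstack([cv2.resize(w,(440,440)),cv2.resize(sc,(360,440))]))
E
```

```text
6.975 [0.56008847 0.02116687 0.12554519] [-0.23521007 -0.37613198 -1.70732422]
```

View pics/z6.png

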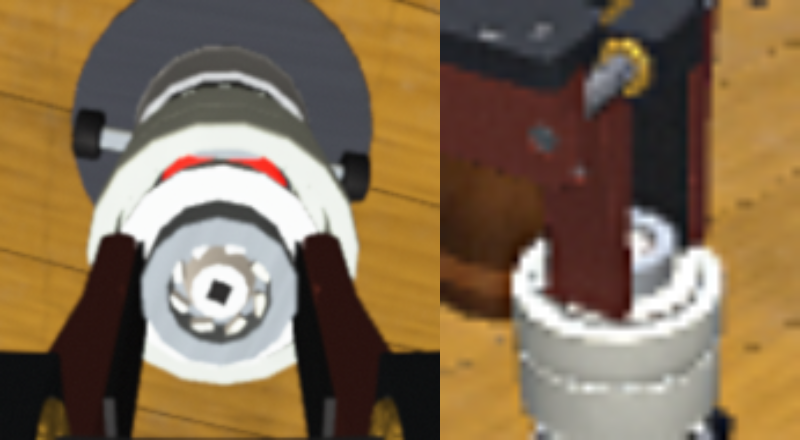

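Call:
step_arm(
  increments=[
    [[0,0,0.1,0,0,0,1],[0,0,0.2,0,0,0,1],[0,0,0.2,0,0,0,1],[0,0,0.2,0,0,0,0.3],[0,0,0.2,0,0,0,0.0],[0,0,0.2,0,0,0,-1],[0,0,0.2,0,0,0,-1],[0,0,0.2,0,0,0,-1],[0,0,0.2,0,0,0,-1],[0,0,-2,0,0,0,-1],[0,0,-4,0,0,0,-1],[-4,0,-6,0,0,0,-1]],
  ],
)

```text
clock: 8.57
tool_pos: [0.5232, 0.0114, 0.1866]
eef_rot: [0.992, 0.125, 0.001, 0.0]
contact_force: [-0.0, 0.5, -0.3]
finger_gap: 0.088
```

```bash
cat > pic.py <<'E'
import sys
from h import *
tag=sys.argv[1]; l,t,w,h=map(int,sys.argv[2:6])
s=bot.get_state();print(s['clock'],s['tool_pos'].round(4),s['contact_force'].round(2),s['finger_gap'])
for n in('wrist','scene'):
    a=bot.get_image(n); cv2.imwrite(f'pics/raw{tag}_{n}.png',a)
a=cv2.imread(f'pics/raw{tag}_wrist.png')[t:t+h,l:l+w]; 
l,t,w,h=map(int,sys.argv[6:10]);sc=cv2.imread(f'pics/raw{tag}_scene.png')[t:t+h,l:l+w]
f=lambda i,H=440:cv2.resize(i,(int(min(400,i.shape[1]*H/i.shape[0])),H),interpolation=cv2.INTER_CUBIC)
cv2.imwrite(f'pics/z{tag}.png',np.hstack([f(a),f(sc)]))
E
python3 pic.py 7 220 60 200 200 280 220 60 80
```

```text
8.575 [0.5232 0.0114 0.1866] [-0.02  0.46 -0.34] 0.08797485585182428
```

View pics/z7.png

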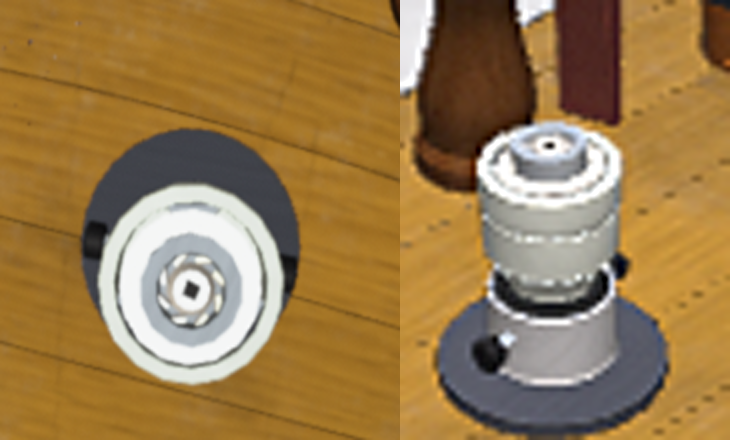

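```bash
python3 -c "
from h import *
C=bot.calibration('top')
for u in [(172,268),(150,278),(140,262),(155,250),(100,230)]: print(u,onz(C,u,.015).round(3))
go(.42,.265,.19)
go(.48,.2755,.13)
"
```

```text
(172, 268) [0.509 0.322]
(150, 278) [0.488 0.363]
(140, 262) [0.518 0.387]
(155, 250) [0.544 0.36 ]
(100, 230) [0.579 0.474]
shift cm [ -3.33 -27.08  -0.31]
yaw 0.24945463070894675
shift cm [  2.75 -26.61   5.69]
yaw 0.24945463070894675
```

Call:
step_arm(
  increments=[
    [[-3.3,-27.1,0,0,0,0,-1],[-3.3,-27.1,0,0,0,0,-1],[-3.3,-27.1,0,0,0,0,-1],[-3.3,-27.1,0,0,0,0,-1],[-3.3,-27.1,0,0,0,0,-1],[-3.3,-27.1,0,0,0,0,-1],[-3.3,-27.1,0,0,0,0,-1]],
  ],
)

```text
clock: 9.55
tool_pos: [0.4227, 0.2653, 0.1854]
eef_rot: [0.992, 0.125, -0.0, 0.0]
contact_force: [0.0, 0.0, 0.4]
finger_gap: 0.0877
```

```bash
python3 look.py corer_tube 0 w8 .033
```

```text
9.55 [0.4227 0.2653 0.1854] [0.03 0.02 0.43] 0.08773971833026248
0.92 [301.  139.6 339.4 182.3]
fit [0.4796 0.2762] [-3.4 -1.9  3.6  1.3]
shift cm [ 5.78  0.29 15.25]
yaw 0.24842700253296787
0.66 [269.6 209.4 318.6 276.6]
fit [0.4112 0.2785] [ 1.7  1.8 -4.6 -1.2]
shift cm [-0.8  -1.62 15.25]
yaw 0.24842700253296787
```

View pics/w8.png

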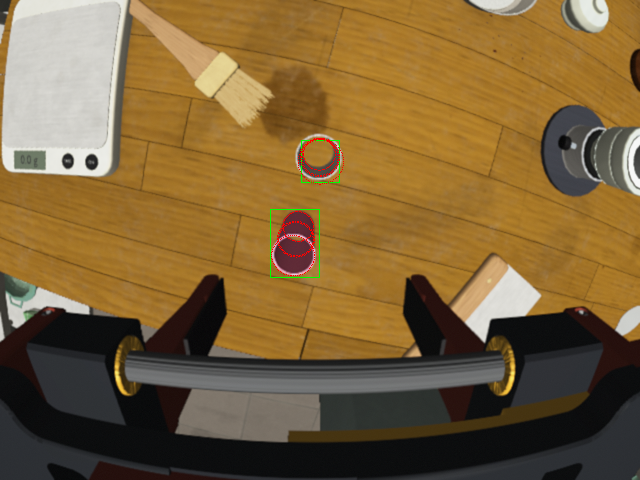

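Call:
step_arm(
  increments=[
    [[5.9,0.2,4,0,0,0,-1],[5.9,0.2,4,0,0,0,-1],[5.9,0.2,4,0,0,0,-1],[5.9,0.2,9,0,0,0,-1],[5.9,0.2,9,0,0,0,-1]],
  ],
)

```text
clock: 10.28
tool_pos: [0.4773, 0.2767, 0.0941]
eef_rot: [0.992, 0.124, -0.003, 0.001]
contact_force: [0.4, 0.2, -1.6]
finger_gap: 0.0881
```

```bash
python3 pic.py 9 150 100 340 300 190 300 110 110; python3 -c "
from h import *
go(.4796,.2762,.033)"
```

```text
10.275 [0.4773 0.2767 0.0941] [ 0.37  0.18 -1.62] 0.08812005297461796
shift cm [-0.07  0.19  6.4 ]
yaw 0.24974850934240608
```

View pics/z9.png

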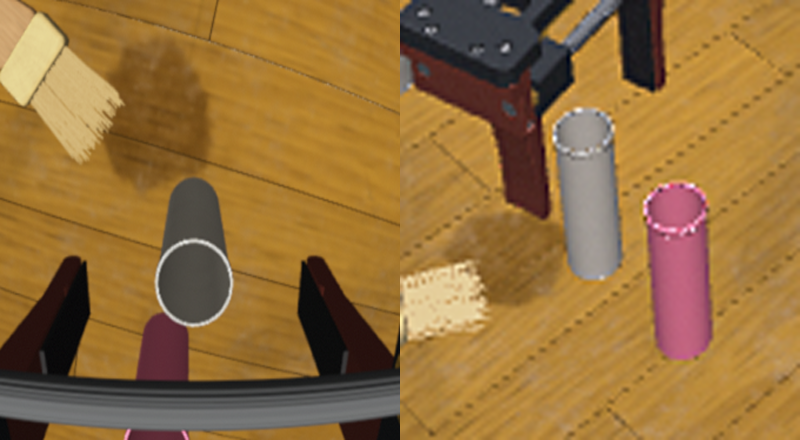

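Call:
step_arm(
  increments=[
    [[0.1,0.1,4,0,0,0,-1],[0.1,0.1,6.1,0,0,0,-1],[0.1,0.1,6.1,0,0,0,-1],[0.1,0.1,6.1,0,0,0,-0.2],[0.1,0.1,6.1,0,0,0,1],[0.1,0.1,6.1,0,0,0,1],[0.1,0.1,6.1,0,0,0,1],[0.1,0.1,6.1,0,0,0,1],[0.1,0.1,6.1,0,0,0,1],[0.1,0.1,6.1,0,0,0,1]],
  ],
  grip_force=40,
)

```text
clock: 11.62
tool_pos: [0.4813, 0.2776, 0.0346]
eef_rot: [0.992, 0.125, -0.0, 0.0]
contact_force: [0.8, 0.2, 0.5]
finger_gap: 0.0279
```

```bash
python3 pic.py 10 150 100 340 300 190 300 110 110; python3 -c "
from h import *
go(.55,.0195,.22)"
```

```text
11.625 [0.4813 0.2776 0.0346] [0.79 0.19 0.55] 0.027885270933536835
shift cm [  0.27  26.71 -18.54]
yaw 0.24984414935639535
```

View pics/z10.png

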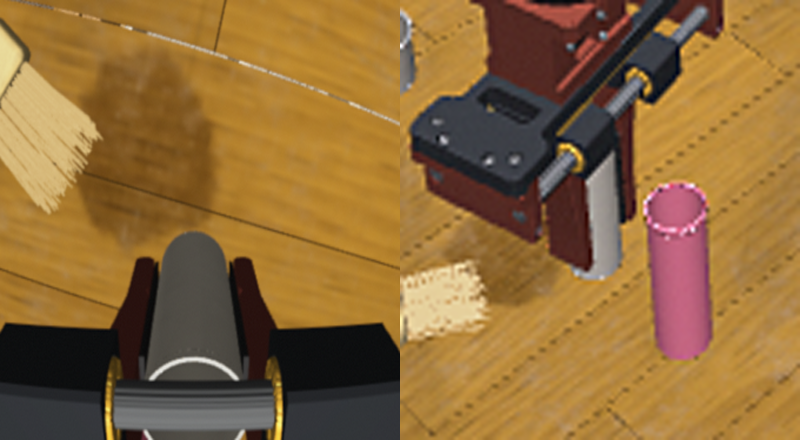

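```bash
cat > tubefit.py <<'E'
import sys
from h import *
# far edge row of the tube's lower end + left/right columns of the far half
top,l,r,dz=map(float,sys.argv[1:5])
c=bot.calibration('wrist'); s=bot.get_state(); T=s['tool_pos']; r_=R.from_quat(s['eef_rot'])
z=T[2]-dz
M=ring([(.014,0)],180)
def f(p):
    u=proj(c,M+[p[0],p[1],z],True); return [u[:,1].min()-top,u[:,0].min()+u[:,0].max()-l-r]
q=least_squares(f,T[:2]); d=r_.inv().apply(np.r_[q.x,T[2]]-T)
print('tube end',q.x.round(4),'in tool mm',(d*1e3).round(1))
E
python3 - <<'E'
import cv2
a=cv2.imread('pics/raw10_wrist.png')[245:345,260:370];cv2.imwrite('pics/z10a.png',cv2.resize(a,None,fx=5,fy=5,interpolation=cv2.INTER_CUBIC))
E
```

```text
(no output)
```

View pics/z10a.png

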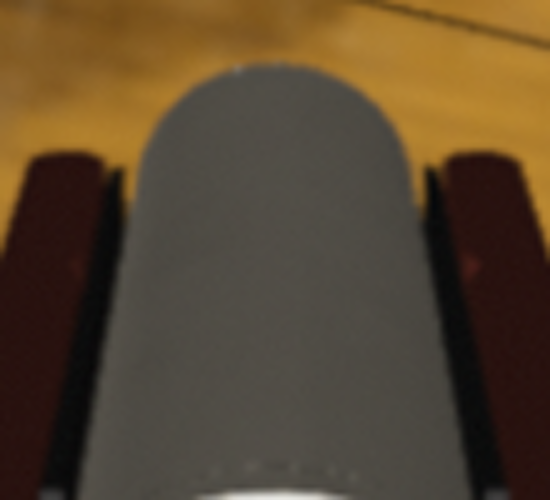

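Call:
step_arm(
  increments=[
    [[0,0,-6,0,0,0,1],[0,0,-12,0,0,0,1],[0,0,-18,0,0,0,1],[0.2,26.7,-18.5,0,0,0,1],[0.2,26.7,-18.5,0,0,0,1],[0.2,26.7,-18.5,0,0,0,1],[0.2,26.7,-18.5,0,0,0,1],[0.2,26.7,-18.5,0,0,0,1],[0.2,26.7,-18.5,0,0,0,1]],
  ],
)

```text
clock: 12.85
tool_pos: [0.5492, 0.0188, 0.2195]
eef_rot: [0.992, 0.123, -0.0, -0.0]
contact_force: [0.5, -0.1, -0.6]
finger_gap: 0.0283
```

```bash
python3 pic.py 11 215 150 200 200 250 180 100 110; python3 -c "
from h import *
go(.561,.0205,.16)"
```

```text
12.85 [0.5492 0.0188 0.2195] [ 0.53 -0.14 -0.6 ] 0.028330133572762557
shift cm [1.19 0.3  5.94]
yaw 0.2502508836111813
```

View pics/z11.png

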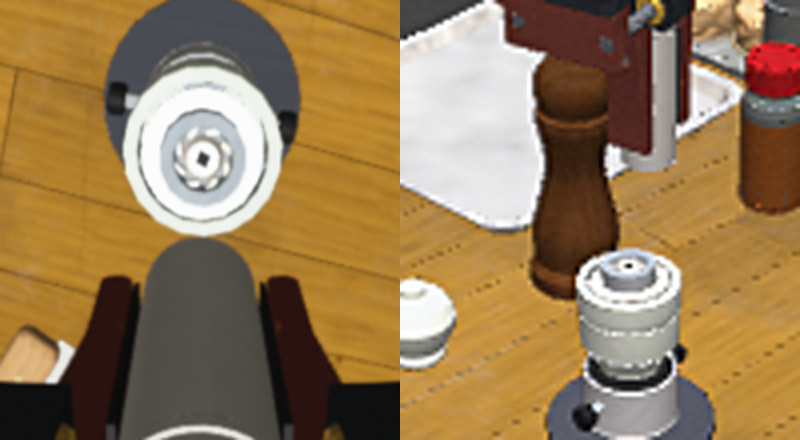

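```bash
python3 tubefit.py 257.3 287.3 341.9 .0346; python3 - <<'E'
from h import *
c=bot.calibration('wrist'); T=bot.get_state()['tool_pos']
a=cv2.imread('pics/raw11_wrist.png')[175:265,265:365];cv2.imwrite('pics/z11a.png',cv2.resize(a,None,fx=6,fy=6,interpolation=cv2.INTER_CUBIC))
N=ring([(.0155,0)],180); M=ring([(.029,0)],180)
for z in (.110,.112,.114):
    q=least_squares(lambda p:(ext(c,N+[p[0],p[1],z],True)-[295,199.5,338,243.1]),T[:2]);print('collar',q.x.round(4),q.fun.round(2),T)
E
```

```text
tube end [0.5497 0.0209] in tool mm [ 1.  -0.2 -0. ]
collar [0.5637 0.0232] [-0.65  0.3   0.65 -0.29] [0.54879663 0.02045325 0.2194343 ]
collar [0.5642 0.0233] [-0.83  0.13  0.83 -0.11] [0.54879663 0.02045325 0.2194343 ]
collar [0.5646 0.0234] [-1.01 -0.03  1.01  0.07] [0.54879663 0.02045325 0.2194343 ]
```

View pics/z11a.png

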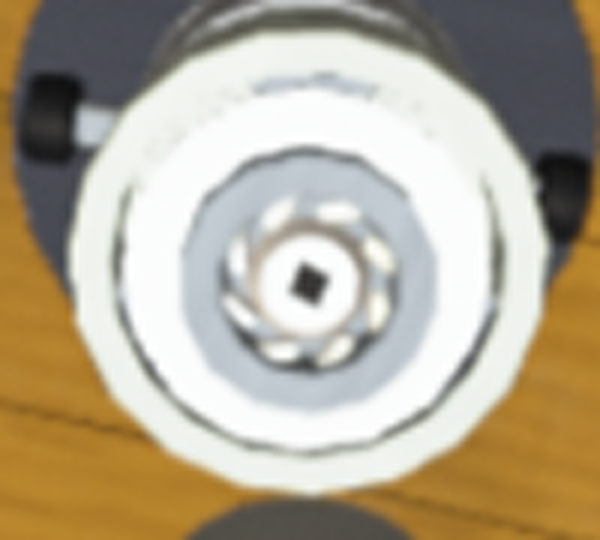

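Call:
step_arm(
  increments=[
    [[1.4,0.1,0,0,0,0,1],[1.4,0.1,5.8,0,0,0,1],[1.4,0.1,5.8,0,0,0,1],[1.4,0.1,5.8,0,0,0,1]],
  ],
)

```text
clock: 13.45
tool_pos: [0.5638, 0.0227, 0.1626]
eef_rot: [0.992, 0.125, 0.0, 0.0]
contact_force: [0.3, 0.3, -0.3]
finger_gap: 0.0281
```

```bash
python3 pic.py 12 240 170 150 165 285 200 50 70
```

```text
13.45 [0.5638 0.0227 0.1626] [ 0.34  0.3  -0.34] 0.02808974481847617
```

View pics/z12.png

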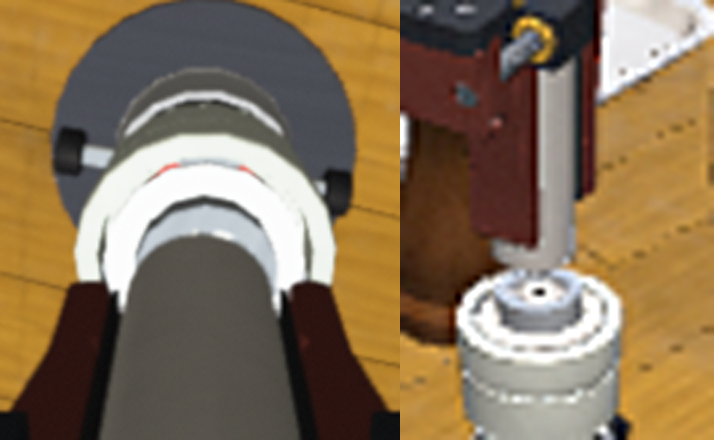

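Call:
step_arm(
  increments=[
    [[0.07,0,0.8,0,0,0,1],[0.07,0,1.2,0,0,0,1],[0.07,0,1.3,0,0,0,1],[0.07,0,1.3,0,0,0,1]],
  ],
)

```text
clock: 14.05
tool_pos: [0.5637, 0.022, 0.1486]
eef_rot: [0.992, 0.124, -0.0, -0.0]
contact_force: [-0.7, 0.2, -0.5]
finger_gap: 0.0283
```

Call:
step_arm(
  increments=[
    [[0,0,0.1,0,0,0,1],[0,0,0.1,0,0,0,1]],
  ],
)

```text
clock: 14.3
tool_pos: [0.5638, 0.0221, 0.1478]
eef_rot: [0.992, 0.125, 0.0, -0.0]
contact_force: [-0.3, 0.5, 0.7]
finger_gap: 0.028
```

```bash
python3 pic.py 13 240 170 150 165 285 200 50 70
```

```text
14.3 [0.5638 0.0221 0.1478] [-0.28  0.53  0.68] 0.02800391126292468
```

View pics/z13.png

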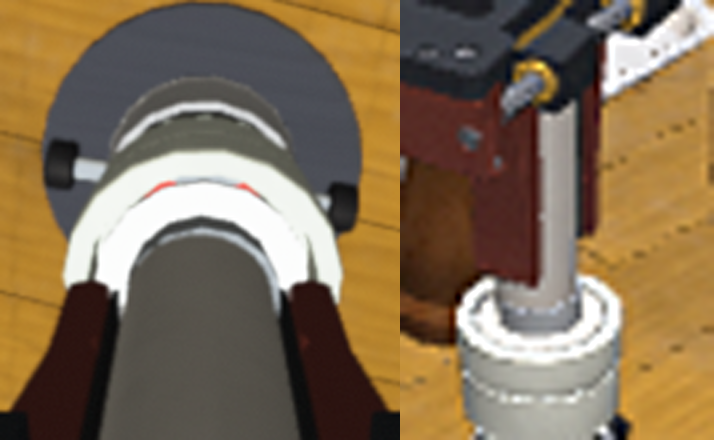

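The tube end is centred on the collar and almost touching it. I'll press in small steps and check the force at each one.

Call:
step_arm(
  increments=[
    [[0,0,0.05,0,0,0,1],[0,0,0.1,0,0,0,1],[0,0,0.1,0,0,0,1]],
  ],
)

```text
clock: 14.78
tool_pos: [0.5638, 0.0221, 0.1467]
eef_rot: [0.992, 0.125, 0.0, -0.0]
contact_force: [-1.2, 0.1, 2.0]
finger_gap: 0.0282
```

Call:
step_arm(
  increments=[
    [[0,0,0.05,0,0,0,1],[0,0,0.05,0,0,0,1]],
  ],
)

```text
clock: 15.02
tool_pos: [0.5638, 0.0221, 0.1462]
eef_rot: [0.992, 0.125, 0.0, -0.0]
contact_force: [0.2, 0.3, 2.0]
finger_gap: 0.0281
```

Call:
step_arm(
  increments=[
    [[0,0,0.05,0,0,0,1],[0,0,0.05,0,0,0,1]],
  ],
)

```text
clock: 15.28
tool_pos: [0.5639, 0.0221, 0.1458]
eef_rot: [0.992, 0.125, 0.0, -0.0]
contact_force: [-0.0, 0.6, 4.7]
finger_gap: 0.0283
```

Call:
step_arm(
  increments=[
    [[0,0,0.05,0,0,0,1],[0,0,0.05,0,0,0,1]],
  ],
)

```text
clock: 15.52
tool_pos: [0.564, 0.0221, 0.1453]
eef_rot: [0.992, 0.125, 0.0, 0.0]
contact_force: [-2.1, 0.0, 4.6]
finger_gap: 0.0284
```

Call:
step_arm(
  increments=[
    [[0,0,0.05,0,0,0,1],[0,0,0.05,0,0,0,1]],
  ],
)

```text
clock: 15.78
tool_pos: [0.564, 0.022, 0.1448]
eef_rot: [0.992, 0.125, 0.0, 0.0]
contact_force: [-0.6, 0.8, 3.8]
finger_gap: 0.0283
```

Call:
step_arm(
  increments=[
    [[0,0,0.05,0,0,0,1],[0,0,0.05,0,0,0,1]],
  ],
)

```text
clock: 16.02
tool_pos: [0.564, 0.0221, 0.1442]
eef_rot: [0.992, 0.125, 0.0, 0.0]
contact_force: [0.8, 0.3, 3.5]
finger_gap: 0.0283
```

Call:
step_arm(
  increments=[
    [[0,0,0.05,0,0,0,1],[0,0,0.05,0,0,0,1]],
  ],
)

```text
clock: 16.27
tool_pos: [0.5638, 0.022, 0.1435]
eef_rot: [0.992, 0.125, 0.0, 0.0]
contact_force: [0.2, 0.4, 2.4]
finger_gap: 0.0284
```

Call:
step_arm(
  increments=[
    [[0,0,0.05,0,0,0,1],[0,0,0.1,0,0,0,1],[0,0,0.1,0,0,0,1]],
  ],
)

```text
clock: 16.65
tool_pos: [0.5637, 0.0221, 0.1425]
eef_rot: [0.992, 0.125, -0.0, -0.0]
contact_force: [-0.6, -0.5, 2.0]
finger_gap: 0.0281
```

Call:
step_arm(
  increments=[
    [[0,0,0.05,0,0,0,1],[0,0,0.1,0,0,0,1],[0,0,0.1,0,0,0,1]],
  ],
)

```text
clock: 17.02
tool_pos: [0.5635, 0.0221, 0.1414]
eef_rot: [0.992, 0.125, -0.0, -0.0]
contact_force: [0.3, -0.8, 0.7]
finger_gap: 0.0283
```

Call:
step_arm(
  increments=[
    [[0,0,0.05,0,0,0,1],[0,0,0.05,0,0,0,1]],
  ],
)

```text
clock: 17.27
tool_pos: [0.5636, 0.0221, 0.1411]
eef_rot: [0.992, 0.125, -0.0, -0.0]
contact_force: [-1.0, -0.1, -0.1]
finger_gap: 0.0281
```

Call:
step_arm(
  increments=[
    [[0,0,0.05,0,0,0,1],[0,0,0.05,0,0,0,1]],
  ],
)

```text
clock: 17.52
tool_pos: [0.5637, 0.0221, 0.1406]
eef_rot: [0.992, 0.125, -0.0, -0.0]
contact_force: [0.3, -1.1, 0.1]
finger_gap: 0.0285
```

Call:
step_arm(
  increments=[
    [[0,0,0.05,0,0,0,1],[0,0,0.05,0,0,0,1]],
  ],
)

```text
clock: 17.77
tool_pos: [0.5637, 0.0221, 0.1401]
eef_rot: [0.992, 0.125, -0.0, -0.0]
contact_force: [-0.1, 0.1, 0.8]
finger_gap: 0.0282
```

Call:
step_arm(
  increments=[
    [[0,0,0.05,0,0,0,1],[0,0,0.05,0,0,0,1]],
  ],
)

```text
clock: 18.02
tool_pos: [0.5637, 0.0221, 0.1397]
eef_rot: [0.992, 0.125, -0.0, -0.0]
contact_force: [-0.7, -0.0, 2.2]
finger_gap: 0.0284
```

Call:
step_arm(
  increments=[
    [[0,0,0.05,0,0,0,1],[0,0,0.05,0,0,0,1]],
  ],
)

```text
clock: 18.27
tool_pos: [0.5638, 0.0221, 0.1393]
eef_rot: [0.992, 0.125, 0.0, -0.0]
contact_force: [-1.2, 1.3, 4.5]
finger_gap: 0.0282
```

Call:
step_arm(
  increments=[
    [[0,0,0.05,0,0,0,1],[0,0,0.05,0,0,0,1]],
  ],
)

```text
clock: 18.52
tool_pos: [0.5639, 0.0221, 0.139]
eef_rot: [0.992, 0.125, 0.0, -0.0]
contact_force: [-2.1, 0.4, 5.9]
finger_gap: 0.0286
```

Call:
step_arm(
  increments=[
    [[0,0,0.05,0,0,0,1],[0,0,0.05,0,0,0,1]],
  ],
)

```text
clock: 18.77
tool_pos: [0.5642, 0.0221, 0.1384]
eef_rot: [0.992, 0.125, 0.001, 0.0]
contact_force: [-1.1, -0.7, 4.2]
finger_gap: 0.0283
```

Call:
step_arm(
  increments=[
    [[0,0,0.05,0,0,0,1],[0,0,0.05,0,0,0,1]],
  ],
)

```text
clock: 19.02
tool_pos: [0.5639, 0.0221, 0.138]
eef_rot: [0.992, 0.125, 0.0, -0.0]
contact_force: [-1.0, 0.0, 7.0]
finger_gap: 0.028
```

Call:
step_arm(
  increments=[
    [[0,0,0.03,0,0,0,1],[0,0,0.03,0,0,0,1]],
  ],
)

```text
clock: 19.27
tool_pos: [0.564, 0.0221, 0.1379]
eef_rot: [0.992, 0.125, 0.0, -0.0]
contact_force: [-2.5, 1.5, 9.6]
finger_gap: 0.0281
```

Call:
step_arm(
  increments=[
    [[0,0,0.03,0,0,0,1],[0,0,0.03,0,0,0,1]],
  ],
)

```text
clock: 19.52
tool_pos: [0.564, 0.0221, 0.1378]
eef_rot: [0.992, 0.125, 0.0, 0.0]
contact_force: [-3.3, 0.7, 10.2]
finger_gap: 0.0286
```

Call:
step_arm(
  increments=[
    [[0,0,0.03,0,0,0,1],[0,0,0.03,0,0,0,1]],
  ],
)

```text
clock: 19.77
tool_pos: [0.5641, 0.0221, 0.1376]
eef_rot: [0.992, 0.125, 0.0, 0.0]
contact_force: [-2.5, 0.7, 12.1]
finger_gap: 0.0278
```

Call:
step_arm(
  increments=[
    [[0,0,0.03,0,0,0,1],[0,0,0.03,0,0,0,1]],
  ],
)

```text
clock: 20.02
tool_pos: [0.5641, 0.0221, 0.1375]
eef_rot: [0.992, 0.125, 0.0, 0.0]
contact_force: [-3.1, -0.3, 13.3]
finger_gap: 0.028
```

```bash
python3 pic.py 14 240 170 150 165 285 200 50 70;python3 -c "
from h import *
print(bot.get_state()['ft_torque'])"
```

```text
20.025 [0.5641 0.0221 0.1375] [-3.06 -0.35 13.33] 0.02803498551739035
[0.06189884 0.7329954  0.03888675]
```

View pics/z14.png

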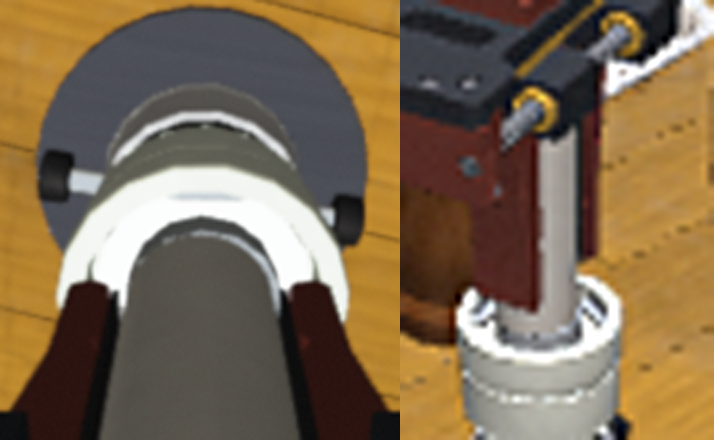

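Call:
step_arm(
  increments=[
    [[0,0,0.03,0,0,0,1],[0,0,0.03,0,0,0,1]],
  ],
)

```text
clock: 20.38
tool_pos: [0.5642, 0.0221, 0.1375]
eef_rot: [0.992, 0.125, 0.0, 0.0]
contact_force: [-3.6, -0.0, 16.2]
finger_gap: 0.0282
```

Call:
step_arm(
  increments=[
    [[0,0,0.03,0,0,0,1],[0,0,0.03,0,0,0,1]],
  ],
)

```text
clock: 20.62
tool_pos: [0.5642, 0.0221, 0.1374]
eef_rot: [0.992, 0.125, 0.001, 0.0]
contact_force: [-4.3, -0.8, 17.3]
finger_gap: 0.0286
```

Call:
step_arm(
  increments=[
    [[0,0,0.02,0,0,0,1],[0,0,0.02,0,0,0,1]],
  ],
)

```text
clock: 20.88
tool_pos: [0.5643, 0.0222, 0.1373]
eef_rot: [0.992, 0.125, 0.001, 0.0]
contact_force: [-4.4, 0.1, 20.1]
finger_gap: 0.0279
```

Call:
step_arm(
  increments=[
    [[0,0,0,0,0,0,1],[0,0,0,0,0,0,1]],
  ],
)

```text
clock: 21.12
tool_pos: [0.5642, 0.0221, 0.1373]
eef_rot: [0.992, 0.125, 0.001, 0.0]
contact_force: [-5.3, 0.5, 19.5]
finger_gap: 0.0281
```

Call:
step_arm(
  increments=[
    [[0,0,-0.3,0,0,0,1],[0,0,-2,0,0,0,1],[0,0,-5,0,0,0,1],[-3,0,-6.5,0,0,0,1],[-5,0,-8,0,0,0,1],[-5,0,-8,0,0,0,1]],
  ],
)

```text
clock: 21.88
tool_pos: [0.5151, 0.0095, 0.217]
eef_rot: [0.992, 0.124, 0.001, 0.0]
contact_force: [1.0, 0.1, 0.0]
finger_gap: 0.028
```

```bash
python3 pic.py 15 255 90 120 130 285 225 50 55
```

```text
21.875 [0.5151 0.0095 0.217 ] [1.   0.15 0.02] 0.02803081080822556
```

View pics/z15.png

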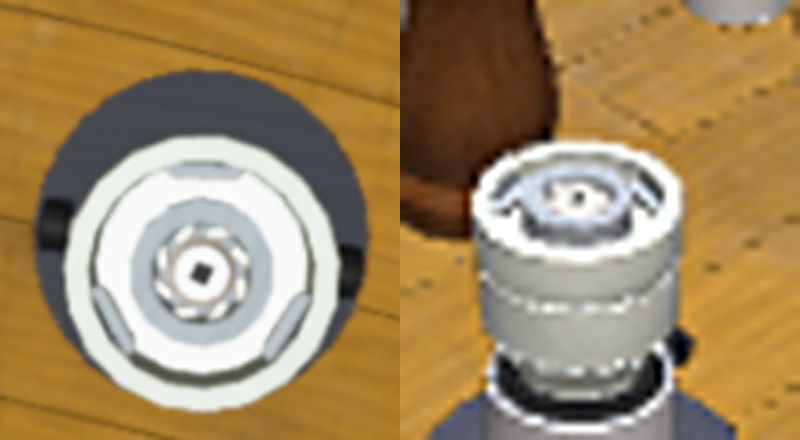

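```bash
python3 - <<'E'
import cv2
a=cv2.imread('pics/raw15_scene.png')[238:268,290:324];cv2.imwrite('pics/z15a.png',cv2.resize(a,None,fx=17,fy=17,interpolation=cv2.INTER_CUBIC))
a=cv2.imread('pics/raw15_wrist.png')[122:217,270:362];cv2.imwrite('pics/z15b.png',cv2.resize(a,None,fx=6,fy=6,interpolation=cv2.INTER_CUBIC))
E
```

```text
(no output)
```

View pics/z15a.png

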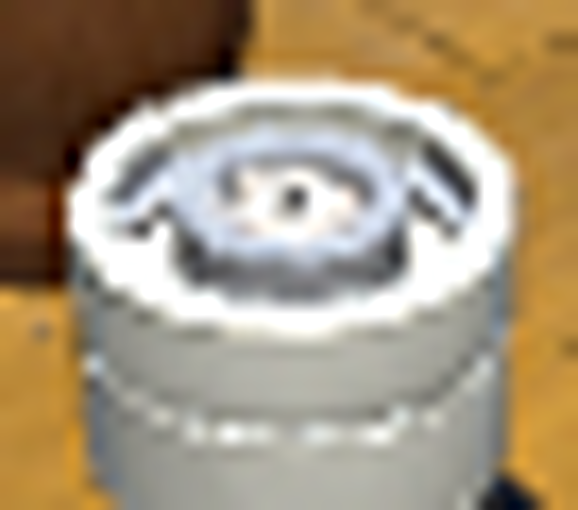

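View pics/z15b.png

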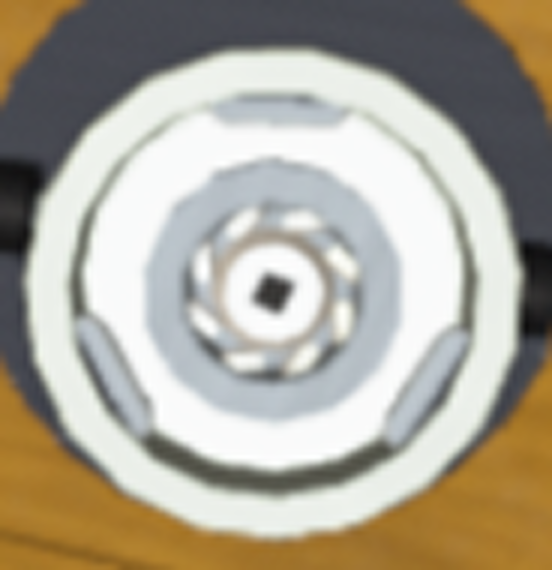

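```bash
python3 - <<'E'
from h import *
k=bot.calibration('scene'); c=bot.calibration('wrist'); T=bot.get_state()['tool_pos']
M=ring([(.029,0)],180); N=ring([(.0152,0)],180)
eS=np.array([68,80,515,335])/17; cS=np.array([165,125,412,262])/17
eW=np.array([27,47,523,538])/6+[270-.5,122-.5]*2; cW=np.array([146,158,400,420])/6+[270-.5,122-.5]*2
q=least_squares(lambda p:ext(c,M+[p[0],p[1],.102],True)-eW,T[:2]); print('wrist rim',q.x.round(4),q.fun.round(2))
for d in(-.002,0,.002,.004,.006,.01):
    a=ext(k,M+[.5635,.0195,.102]); b=ext(k,N+[.5635,.0195,.102+d])
    r=ext(c,N+[q.x[0],q.x[1],.102+d],True)-cW
    print(d,'scene model',(b-a).round(2),'meas',(cS-eS).round(2),'| wrist resid',r.round(2))
E
```

```text
wrist rim [0.5649 0.0219] [-0.44 -0.4   0.44  0.43]
-0.002 scene model [ 6.34  4.18 -6.32 -2.87] meas [ 5.71  2.65 -6.06 -4.29] | wrist resid [-0.29  0.92  0.96  0.38]
0 scene model [ 6.32  3.42 -6.32 -3.64] meas [ 5.71  2.65 -6.06 -4.29] | wrist resid [-0.46  1.05  1.13  0.84]
0.002 scene model [ 6.31  2.66 -6.32 -4.4 ] meas [ 5.71  2.65 -6.06 -4.29] | wrist resid [-0.62  1.18  1.3   1.3 ]
0.004 scene model [ 6.29  1.91 -6.33 -5.17] meas [ 5.71  2.65 -6.06 -4.29] | wrist resid [-0.79  1.31  1.48  1.77]
0.006 scene model [ 6.28  1.15 -6.33 -5.94] meas [ 5.71  2.65 -6.06 -4.29] | wrist resid [-0.96  1.45  1.66  2.25]
0.01 scene model [ 6.25 -0.37 -6.33 -7.48] meas [ 5.71  2.65 -6.06 -4.29] | wrist resid [-1.3   1.72  2.03  3.22]
```

The catches now overlap the flange, but the pictures only settle the height to about 2 mm. I'll touch the collar again with the tube and see at what height contact starts and how stiff it is.

Call:
step_arm(
  increments=[
    [[3,0,1.5,0,0,0,1],[5,0,3,0,0,0,1],[5,0,6,0,0,0,1],[5,0,7.2,0,0,0,1],[5,0,7.5,0,0,0,1],[5,0,7.5,0,0,0,1]],
  ],
)

```text
clock: 22.72
tool_pos: [0.5641, 0.0221, 0.141]
eef_rot: [0.992, 0.125, 0.0, 0.0]
contact_force: [0.1, -0.2, -0.4]
finger_gap: 0.0285
```

Call:
step_arm(
  increments=[
    [[0,0,0.05,0,0,0,1],[0,0,0.1,0,0,0,1],[0,0,0.1,0,0,0,1]],
  ],
)

```text
clock: 23.1
tool_pos: [0.5639, 0.0221, 0.1401]
eef_rot: [0.992, 0.125, 0.0, 0.0]
contact_force: [-0.7, -0.1, -0.1]
finger_gap: 0.0283
```

Call:
step_arm(
  increments=[
    [[0,0,0.05,0,0,0,1],[0,0,0.1,0,0,0,1],[0,0,0.1,0,0,0,1]],
  ],
)

```text
clock: 23.48
tool_pos: [0.5637, 0.0221, 0.1386]
eef_rot: [0.992, 0.125, -0.0, -0.0]
contact_force: [0.0, 0.5, -1.0]
finger_gap: 0.0281
```

Call:
step_arm(
  increments=[
    [[0,0,0.05,0,0,0,1],[0,0,0.05,0,0,0,1]],
  ],
)

```text
clock: 23.72
tool_pos: [0.5638, 0.0221, 0.1381]
eef_rot: [0.992, 0.125, -0.0, -0.0]
contact_force: [0.3, -0.3, -1.3]
finger_gap: 0.0282
```

Call:
step_arm(
  increments=[
    [[0,0,0.05,0,0,0,1],[0,0,0.05,0,0,0,1]],
  ],
)

```text
clock: 23.98
tool_pos: [0.5638, 0.0221, 0.138]
eef_rot: [0.992, 0.125, 0.0, 0.0]
contact_force: [-0.7, -0.4, 3.4]
finger_gap: 0.0279
```

Call:
step_arm(
  increments=[
    [[0,0,0.03,0,0,0,1],[0,0,0.03,0,0,0,1]],
  ],
)

```text
clock: 24.22
tool_pos: [0.5639, 0.0221, 0.1379]
eef_rot: [0.992, 0.125, 0.0, 0.0]
contact_force: [-2.4, -0.1, 6.7]
finger_gap: 0.0283
```

Call:
step_arm(
  increments=[
    [[0,0,0.03,0,0,0,1],[0,0,0.03,0,0,0,1]],
  ],
)

```text
clock: 24.48
tool_pos: [0.564, 0.0221, 0.1379]
eef_rot: [0.992, 0.125, 0.0, 0.0]
contact_force: [-2.8, -0.2, 8.4]
finger_gap: 0.0285
```

Contact starts only at TCP z = 0.138 m and is stiff straight away, so the insert is latched on the hard stop. Next I return the tube to its original spot.

Call:
step_arm(
  increments=[
    [[0,0,-0.3,0,0,0,1],[0,0,-3,0,0,0,1],[0,0,-7,0,0,0,1],[0,0,-7,0,0,0,1]],
  ],
)

```text
clock: 24.98
tool_pos: [0.5657, 0.0221, 0.2097]
eef_rot: [0.992, 0.125, 0.003, 0.0]
contact_force: [-0.2, 0.7, -1.1]
finger_gap: 0.0285
```

```bash
python3 -c "
from h import *
go(.4813,.2776,.10)"
```

```text
shift cm [ -1.92 -26.86  10.93]
yaw 0.24976638190179445
```

Call:
step_arm(
  increments=[
    [[-1.9,-26.9,0,0,0,0,1],[-1.9,-26.9,0,0,0,0,1],[-1.9,-26.9,0,0,0,0,1],[-1.9,-26.9,0,0,0,0,1],[-1.9,-26.9,0,0,0,0,1],[-1.9,-26.9,5,0,0,0,1],[-1.9,-26.9,11,0,0,0,1],[-1.9,-26.9,15,0,0,0,1],[-1.9,-26.9,16,0,0,0,1],[-1.9,-26.9,16,0,0,0,1]],
  ],
)

```text
clock: 26.22
tool_pos: [0.4789, 0.2775, 0.0468]
eef_rot: [0.992, 0.124, -0.0, 0.0]
contact_force: [-0.1, -0.4, -0.9]
finger_gap: 0.0282
```

```bash
python3 pic.py 16 150 100 340 300 190 300 110 110
```

```text
26.225 [0.4789 0.2775 0.0468] [-0.13 -0.38 -0.89] 0.028182620696525246
```

View pics/z16.png

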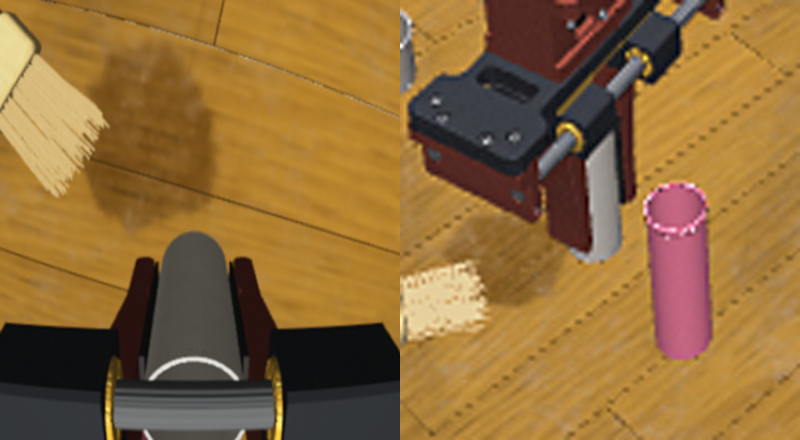

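Tube is upright and about 11 mm above the worktop. Lowering now.

Call:
step_arm(
  increments=[
    [[0,0,0.5,0,0,0,1],[0,0,0.9,0,0,0,1],[0,0,0.9,0,0,0,1]],
  ],
)

```text
clock: 26.7
tool_pos: [0.4788, 0.278, 0.0381]
eef_rot: [0.992, 0.125, -0.0, 0.0]
contact_force: [-0.9, -0.6, -0.3]
finger_gap: 0.0284
```

Call:
step_arm(
  increments=[
    [[0,0,0.1,0,0,0,1],[0,0,0.1,0,0,0,1]],
  ],
)

```text
clock: 26.95
tool_pos: [0.4788, 0.278, 0.0371]
eef_rot: [0.992, 0.125, -0.0, 0.0]
contact_force: [-0.3, -0.4, -0.6]
finger_gap: 0.0282
```

Call:
step_arm(
  increments=[
    [[0,0,0.1,0,0,0,1],[0,0,0.1,0,0,0,1]],
  ],
)

```text
clock: 27.2
tool_pos: [0.4788, 0.278, 0.036]
eef_rot: [0.992, 0.125, -0.0, 0.0]
contact_force: [-0.3, -0.1, -1.2]
finger_gap: 0.0282
```

Call:
step_arm(
  increments=[
    [[0,0,0.1,0,0,0,1],[0,0,0.1,0,0,0,1]],
  ],
)

```text
clock: 27.45
tool_pos: [0.4788, 0.278, 0.035]
eef_rot: [0.992, 0.125, -0.0, 0.0]
contact_force: [1.1, 1.3, -1.1]
finger_gap: 0.0285
```

Call:
step_arm(
  increments=[
    [[0,0,0.05,0,0,0,1],[0,0,0.05,0,0,0,1]],
  ],
)

```text
clock: 27.7
tool_pos: [0.4788, 0.278, 0.0346]
eef_rot: [0.992, 0.125, -0.0, -0.0]
contact_force: [-0.6, -0.3, -0.8]
finger_gap: 0.0284
```

Call:
step_arm(
  increments=[
    [[0,0,0.05,0,0,0,1],[0,0,0.05,0,0,0,1]],
  ],
)

```text
clock: 27.95
tool_pos: [0.4789, 0.2781, 0.0346]
eef_rot: [0.992, 0.125, 0.0, -0.0]
contact_force: [-2.2, -0.0, 5.3]
finger_gap: 0.0277
```

Call:
step_arm(
  increments=[
    [[0,0,0.05,0,0,0,1],[0,0,0.05,0,0,0,1]],
  ],
)

```text
clock: 28.2
tool_pos: [0.479, 0.2781, 0.0345]
eef_rot: [0.992, 0.125, 0.0, -0.0]
contact_force: [-3.3, -0.2, 11.2]
finger_gap: 0.0287
```

Call:
step_arm(
  increments=[
    [[0,0,-0.08,0,0,0,1],[0,0,-0.08,0,0,0,1],[0,0,-0.08,0,0,0,0.2],[0,0,-0.08,0,0,0,0],[0,0,-0.08,0,0,0,-1],[0,0,-0.08,0,0,0,-1],[0,0,-0.08,0,0,0,-1],[0,0,-0.08,0,0,0,-1],[0,0,-3,0,0,0,-1],[0,0,-8,0,0,0,-1],[0,0,-13,0,0,0,-1],[-6,0,-16,0,0,0,-1]],
  ],
)

```text
clock: 29.7
tool_pos: [0.428, 0.2658, 0.1947]
eef_rot: [0.992, 0.124, 0.003, -0.001]
contact_force: [-0.5, -0.4, 0.2]
finger_gap: 0.0877
```

```bash
python3 pic.py 17 120 60 400 300 190 230 150 170; python3 - <<'E'
from h import *
cv2.imwrite('pics/top17.png',bot.get_image('top'))
k=bot.calibration('scene')
a=cv2.imread('pics/raw17_scene.png')[238:268,290:324];cv2.imwrite('pics/z17a.png',cv2.resize(a,None,fx=15,fy=15,interpolation=cv2.INTER_CUBIC))
E
```

```text
29.7 [0.428  0.2658 0.1947] [-0.5  -0.42  0.17] 0.08771383755897644
```

View pics/z17.png

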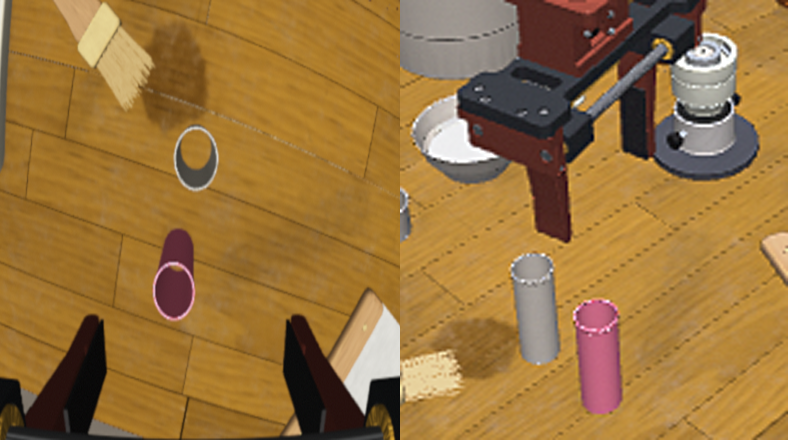

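View pics/z17a.png

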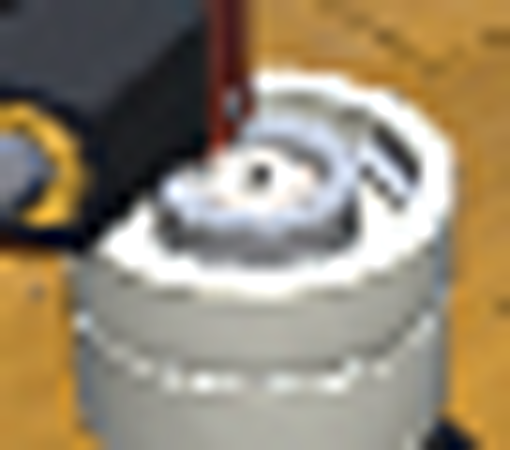

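View pics/top17.png

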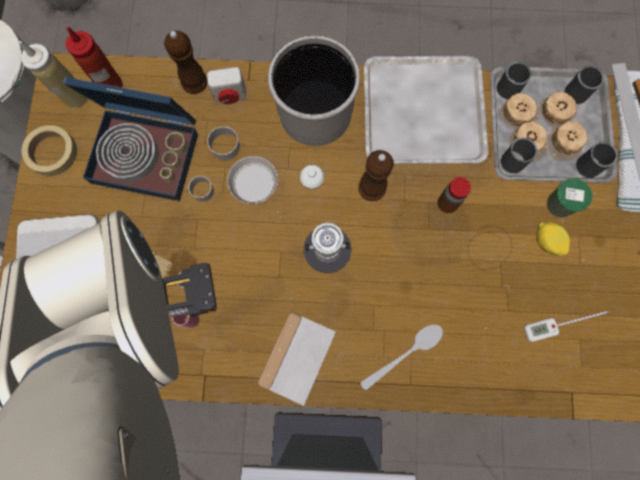

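Tube stands upright and nothing else has moved. The scene view is too coarse for the insert's height and level, so I'll take a close oblique wrist view of the foot, since there's time for it.

```bash
python3 -c "
from h import *
go(.460,.123,.115)"
```

```text
shift cm [ 0.04 14.56  7.79]
yaw 0.25058884307317564
```

Call:
step_arm(
  increments=[
    [[0,14.6,0,0,0,0,-1],[0,14.6,0,0,0,0,-1],[0,14.6,0,0,0,0,-1],[0,14.6,7.8,0,0,0,-1],[0,14.6,7.8,0,0,0,-1],[0,14.6,7.8,0,0,0,-1]],
  ],
)

```text
clock: 30.6
tool_pos: [0.4603, 0.1227, 0.1125]
eef_rot: [0.992, 0.125, -0.002, 0.0]
contact_force: [0.1, -0.5, 0.0]
finger_gap: 0.0876
```

```bash
python3 pic.py 18 440 100 200 220 285 225 50 55; python3 - <<'E'
from h import *
a=cv2.imread('pics/raw18_wrist.png'); cv2.imwrite('pics/z18w.png',a)
E
```

```text
30.6 [0.4603 0.1227 0.1125] [ 0.14 -0.49  0.02] 0.08757092034015078
```

View pics/z18w.png

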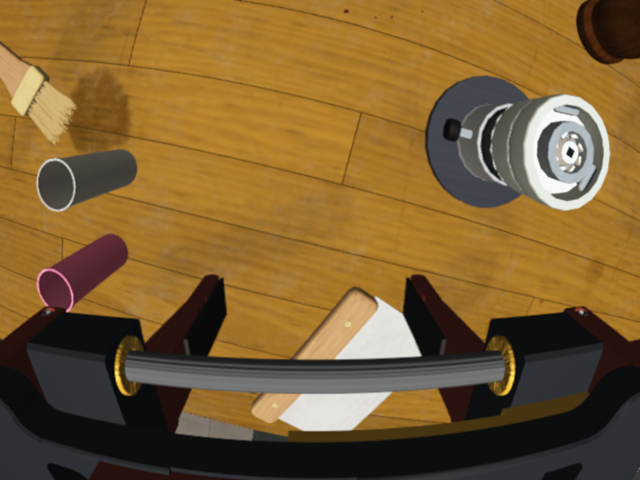

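View pics/z18.png

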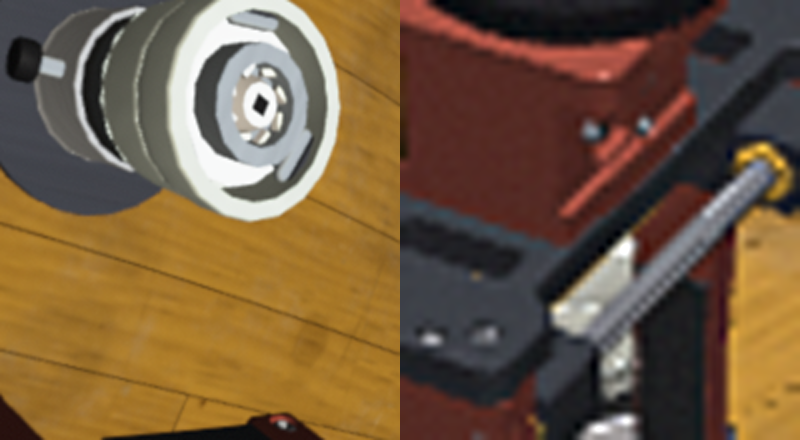

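Good view: the foot is at about (565,150). I'll compare the collar with the rim plane.

```bash
python3 - <<'E'
from h import *
a=cv2.imread('pics/raw18_wrist.png')[88:215,515:615]; A=cv2.resize(a,None,fx=4.7,fy=4.7,interpolation=cv2.INTER_CUBIC)
cv2.imwrite('pics/z18b.png',A)
E
```

```text
(no output)
```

View pics/z18b.png

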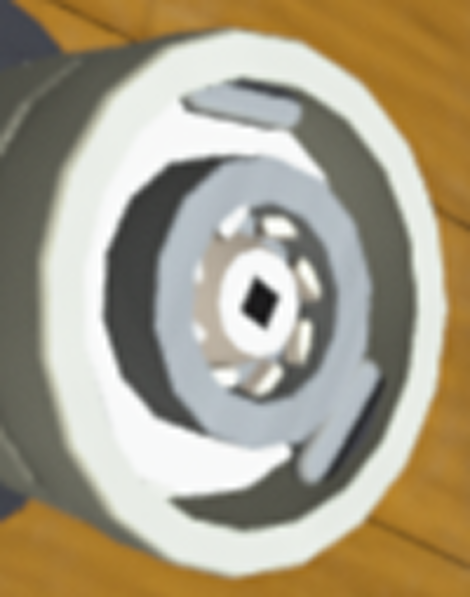

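```bash
python3 - <<'E'
from h import *
c=bot.calibration('wrist')
o=np.array([515-.5,88-.5]*2); s=4.7
eR=np.array([42,30,446,576])/s+o; eI=np.array([85,80,415,530])/s+o; eC=np.array([155,155,372,448])/s+o
t=np.linspace(0,2*np.pi,180)
f=lambda r,p:ext(c,ring([(r,0)],180)+p,True)
for z in (.102,.104):
    q=least_squares(lambda p:f(.0288,[p[0],p[1],z])-eR,[.56,.02]); print(z,'rim',q.x.round(4),q.fun.round(2)); 
    g=least_squares(lambda p:f(.024,[p[0],p[1],z])-eI,[.56,.02]); print('inner',g.x.round(4),g.fun.round(2))
    for rc in(.0150,.0155):
        h=least_squares(lambda p:f(rc,[q.x[0],q.x[1],z+p[0]])-eC,[0]); print(rc,'d only',h.x.round(4),h.fun.round(2))
        h=least_squares(lambda p:f(rc,[p[0],p[1],z+p[2]])-eC,[*q.x,0]); print('  free',(h.x-[*q.x,0]).round(4),h.fun.round(2))
        for d in(0,.002,.004):
            h=least_squares(lambda p:f(rc,[p[0],p[1],z+d])-eC,q.x); print('  d',d,(h.x-q.x).round(4),h.fun.round(2))
E
```

```text
0.102 rim [0.5659 0.0206] [ 0.46  0.45 -0.74 -0.48]
inner [0.5659 0.0204] [-0.09 -0.19  0.15  0.2 ]
0.015 d only [0.0013] [ 1.01  1.86 -1.05  0.13]
  free [-0.0005  0.0042  0.0065] [ 0.25 -0.19 -0.28  0.19]
  d 0 [ 0.0007 -0.0008] [ 1.03  1.08 -1.36 -1.12]
  d 0.002 [0.0003 0.0008] [ 0.8   0.7  -1.04 -0.73]
  d 0.004 [-0.0001  0.0023] [ 0.55  0.3  -0.7  -0.32]
0.0155 d only [0.0012] [ 0.14  0.84 -0.45  1.11]
  free [0.0004 0.0003 0.0015] [ 0.25 -0.19 -0.28  0.19]
  d 0 [ 0.0007 -0.0009] [ 0.43  0.1  -0.53 -0.11]
  d 0.002 [0.0003 0.0007] [ 0.19 -0.29 -0.2   0.3 ]
  d 0.004 [-0.      0.0022] [-0.06 -0.69  0.15  0.71]
0.104 rim [0.5656 0.022 ] [ 0.09 -0.25 -0.08  0.26]
inner [0.5655 0.0218] [-0.41 -0.78  0.7   0.82]
0.015 d only [0.0011] [ 0.71  1.51 -0.84  0.48]
  free [-0.0002  0.0028  0.0045] [ 0.25 -0.19 -0.28  0.19]
  d 0 [ 0.0007 -0.0006] [ 0.8   0.7  -1.04 -0.73]
  d 0.002 [0.0003 0.0009] [ 0.55  0.3  -0.7  -0.32]
  d 0.004 [-0.0001  0.0024] [ 0.31 -0.1  -0.36  0.09]
0.0155 d only [0.001] [-0.17  0.48 -0.24  1.47]
  free [ 0.0008 -0.0011 -0.0005] [ 0.25 -0.19 -0.28  0.19]
  d 0 [ 0.0007 -0.0007] [ 0.19 -0.29 -0.2   0.3 ]
  d 0.002 [0.0003 0.0008] [-0.06 -0.69  0.15  0.71]
  d 0.004 [-0.0001  0.0023] [-0.31 -1.11  0.5   1.14]
```

```bash
python3 -c "
from h import *
s=bot.get_state();print(s['clock'],s['dq'].round(3),s['contact_force'].round(1));print(bot.close_job())"
```

```text
30.7 [ 0.002 -0.023 -0.002  0.001 -0.004 -0.   ] [0.5 0.4 0.2]
the job is handed in; nothing more can be done
None
```

I set the insert in the mill's foot, let go of it, and pressed it home with the steel tube. The tube is back upright where it stood, and I handed the job in at about 30.7 s.

**Pressing:**
- The readings I took show a first peak of about 5 N, then almost no force, then the seal.
- After that came a stiff stop, and the highest reading was 20.1 N vertical plus about 5 N sideways. That is above the 18 N needed to close the catches and below the 25 N limit.
- Force was only read between steps, so a brief higher peak is possible.

**Is it latched?** I lifted the tube and touched the collar again.
- **Height:** contact came only about 2 mm below where the seal had started to push back, and the resistance was stiff at once. An unlatched insert would have sprung back up, so I take it as latched.
- **Pictures:** they show the three catches lying over the flange and the collar centred to within about 1 mm.

**Other checks:** The tube stands on the worktop, the gripper is open and touching nothing, and nothing else appears to have moved in the overhead picture.

**Where the checks disagreed:** the pictures did not settle the final height.
- **Scene camera:** it put the collar about 2 mm above the rim.
- **Close wrist view:** it gave 0 to 2 mm, best about 1 mm.
- **Re-touch:** contact started about 0.7 mm above the deepest point of the press.

The limit is 1.5 mm above home, so my claim that it is fully home rests on the force and re-touch results rather than the pictures. I judged level only by eye.

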